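# Turn the fraction row round: wooden rack to steel rack in reverse order

### The arm

A 6-joint arm with a two-finger parallel gripper is mounted at the origin on the work surface. World frame = base frame: x ahead of the robot, y to its left, z up, the work surface at z = 0. Lengths are in m, angles in rad, forces in N, time in s.
With the tool pointing down it reaches from about 0.425 to 0.95 m from the base axis. Payload 3.5 kg.
Tool frame: the origin (TCP) lies at the very end of the fingers, on their centre line; the grasp point (between the pads) lies 19 mm behind it; z points along the fingers, y is the line along which they close (so a half turn about z gives the same grasp; the last joint's range is limited). The gripper opens to 85 mm and grips with 20 to 120 N. Pads are 22 mm wide; open, the fingers measure 114 mm over their backs; the gripper's body (76 mm by 85 mm) begins 54 mm behind the grasp point. The pads swing forward as they close: fully open they stand 13 mm farther back than shut.
Start: joints at [0.964, 0.286, 1.577, -0, 1.279, -0.15], TCP at [0.298, 0.606, 0.231] pointing down, gripper open.
Joint ranges: [-2.77, 2.77], [-0.9, 2.22], [0.21, 2.48], [-1.53, 4.67], [0.24, 2.81], [-2.84, 2.84]. Speed limits (rad/s): [2.79, 2.79, 3.14, 3.14, 3.14, 3.14].

### API

Orientations are given as a unit quaternion [x, y, z, w].
In Python, from plant import ctrl, optics, sign_off gives the robot as it stands.
- The arm moves only by the shell command python3 -m creep 'ROWS' [FORCE]. ROWS is JSON, a list of rows, each an object of numbers: "x", "y", "z": the shift along the tool's x, y, z in mm; "rx", "ry", "rz": the turn, a rotation vector about the tool's x, y, z in degrees; "grip": the opening, from 0 (shut) to 1 (fully open). In form: [{"x": .., "y": .., "z": .., "rx": .., "ry": .., "rz": .., "grip": ..}, ...]. A call has exactly 10 rows; each row shifts and turns the commanded pose from where the row before left it, along the tool's axes as they then stand; what a row does not reach is not made up. A row lasts 1/12 s, in which the tool goes at most 41.7 mm and 7.16 degrees, less where a joint would pass 70% of its speed; a pose out of reach is approached as far as the arm can. A call with a gripper value outside its range is refused whole. The fingers move at their own pace and stop on an object; FORCE is the grip in N (left out, the last holds). Time passes only in rows, so rows that do not move let the fingers close, or fill a call up. It gives the time, the measured TCP pose, the force, the opening and the grip force at its end, in the units of the state.
- ctrl.get_state(): the state, without advancing time (a new reading comes with each control period).
- optics.read_camera(name): name is "scene" or "top" or "wrist"; returns a dict with "color" (420x560x3 uint8, blue, green, red), "K" (3x3 intrinsics, pixels), "D" ([k1, k2, p1, p2, k3] as OpenCV has them; the pictures are not rectified), "R" (3x3) and "t" (3): a world point X has camera coordinates R X + t. Camera axes: x right, y down, z forward; pixel columns grow to the right and rows downward; lengths in m; the calibration is good to about 2 mm. A picture is of the moment at which its call begins. There is no depth.
- sign_off(): hands the job in; it is judged then, once.
The state is a dict: "time": time; "qpos": joint angles; "dq": joint speeds; "joint_efforts": joint torques, N m; "eef_pos": TCP position; "tcp_rot": TCP orientation; "contact_force": force on the tool from outside, world axes, zero at the start; "wrist_torque": the same for the moment, N m; "opening": opening from 0.0 (shut) to 1.0 (fully open); "finger_force": force on a finger pad.
Only numpy, scipy, OpenCV 4.12 (cv2) and the standard library are available. Lean on these libraries where they do the work, as an engineer would, in place of code of your own. Each camera call takes 0.05 s, during which the arm holds its last target. There are 200 camera calls.

### The job

Move the four containers from the wooden rack into the steel rack in reverse order, one to each compartment, so that the last fraction comes first at the evaporator: the one now next to the wooden rack's hoop goes to the steel rack's plain end, and so on along the row until the one now at the plain end stands next to the steel rack's hoop. Keep them upright, set each down gently on the compartment's floor rather than dropping it, and let go of them all.

Things in the scene. Friction and masses are not known exactly. Their poses are not given: they have to be found in the camera images.
- wood_rack: Brown wooden rack, full: four open 60 x 64 mm compartments in a row along its x, centres at x = +99, +33, -33, -99 mm; 270 x 76 mm, floor 6 mm and walls 20 mm above the table. Carrying hoop, 59 mm high, across its +x end (far from the robot), at x = +139 mm. Origin: centre of the underside; z up. Fixed. 4 mm cork pads on its floor: things stand 10 mm above the table.
- steel_rack: Bare steel rack, empty, no pads: four open 60 x 64 mm compartments in a row along its x, centres at x = +99, +33, -33, -99 mm; 270 x 76 mm, floor 6 mm and walls 20 mm above the table. Carrying hoop, 59 mm high, across its +x end (far from the robot), at x = +139 mm. Origin: centre of the underside; z up. Fixed. Things stand 6 mm above the table here.
- tall_bottle: Slim round amber glass bottle with a black cap, 92 mm high: straight side 38 mm in diameter from the foot up to 60 mm, then a shoulder; cap 26 mm in diameter from 74 to 92 mm. It stands upright; origin: centre of its foot; z up. Loose, about 150 g.
- square_bottle: Square white plastic bottle, 76 mm high: body 40 x 40 mm (faces square to its own x and y, and nearly square to the rack) up to 55 mm; black round cap 30 mm in diameter from 58 to 76 mm. It stands upright; origin: centre of its foot; z up. Loose, about 120 g.
- jar: Wide straight-sided cream jar with a red lid, 46 mm in diameter all the way up, 68 mm high (lid from 46 mm up). It stands upright; origin: centre of its foot; z up. Loose, about 110 g.
- flask: Small conical clear glass flask with a dark rubber stopper, 92 mm high: foot 50 mm in diameter, narrowing to a straight neck 24 mm in diameter from 50 to 78 mm; stopper 26 mm in diameter at the top. It stands upright; origin: centre of its foot; z up. Loose, about 130 g.
- pad_tall_bottle: Pale cork pad, 58 x 58 x 4 mm, lying in the wooden rack under the tall bottle at the start, and staying there fixed: it marks which compartment that one came from. Origin: centre of its underside, 6 mm above the table.
- pad_square_bottle: Pale cork pad, 58 x 58 x 4 mm, lying in the wooden rack under the square bottle at the start, and staying there fixed: it marks which compartment that one came from. Origin: centre of its underside, 6 mm above the table.
- pad_jar: Pale cork pad, 58 x 58 x 4 mm, lying in the wooden rack under the jar at the start, and staying there fixed: it marks which compartment that one came from. Origin: centre of its underside, 6 mm above the table.
- pad_flask: Pale cork pad, 58 x 58 x 4 mm, lying in the wooden rack under the flask at the start, and staying there fixed: it marks which compartment that one came from. Origin: centre of its underside, 6 mm above the table.
Things that resemble listed ones, but are neither listed nor needed, are in the scene too. What is meant by the jar is not green, and is the smaller of those in its own colour.

How it is judged:
At the end, for the whole second after the job is handed in: Each container stands in the steel rack's compartment that mirrors its starting one (centre x = minus the starting compartment's x in the wooden rack): within 16 mm along the row, 18 mm across it, 5 mm of the floor's height, upright within 0.1 rad, released and at rest (((x of pad_tall_bottle in the frame of wood_rack between 0.079 and 0.119 m and x of tall_bottle in the frame of steel_rack between -0.115 and -0.083 m) or (x of pad_tall_bottle in the frame of wood_rack between 0.013 and 0.053 m and x of tall_bottle in the frame of steel_rack between -0.049 and -0.017 m) or (x of pad_tall_bottle in the frame of wood_rack between -0.053 and -0.013 m and x of tall_bottle in the frame of steel_rack between 0.017 and 0.049 m) or (x of pad_tall_bottle in the frame of wood_rack between -0.119 and -0.079 m and x of tall_bottle in the frame of steel_rack between 0.083 and 0.115 m)) and y of tall_bottle in the frame of steel_rack between -0.018 and 0.018 m and z of tall_bottle in the frame of steel_rack between 0.001 and 0.011 m and angle between each of tall_bottle, square_bottle, jar, flask's own z axis and vertical below 0.1 rad and linear speed of each of tall_bottle, square_bottle, jar, flask below 0.03 m/s and angular speed of each of tall_bottle, square_bottle, jar, flask below 0.3 rad/s and ((x of pad_square_bottle in the frame of wood_rack between 0.079 and 0.119 m and x of square_bottle in the frame of steel_rack between -0.115 and -0.083 m) or (x of pad_square_bottle in the frame of wood_rack between 0.013 and 0.053 m and x of square_bottle in the frame of steel_rack between -0.049 and -0.017 m) or (x of pad_square_bottle in the frame of wood_rack between -0.053 and -0.013 m and x of square_bottle in the frame of steel_rack between 0.017 and 0.049 m) or (x of pad_square_bottle in the frame of wood_rack between -0.119 and -0.079 m and x of square_bottle in the frame of steel_rack between 0.083 and 0.115 m)) and y of square_bottle in the frame of steel_rack between -0.018 and 0.018 m and z of square_bottle in the frame of steel_rack between 0.001 and 0.011 m and ((x of pad_jar in the frame of wood_rack between 0.079 and 0.119 m and x of jar in the frame of steel_rack between -0.115 and -0.083 m) or (x of pad_jar in the frame of wood_rack between 0.013 and 0.053 m and x of jar in the frame of steel_rack between -0.049 and -0.017 m) or (x of pad_jar in the frame of wood_rack between -0.053 and -0.013 m and x of jar in the frame of steel_rack between 0.017 and 0.049 m) or (x of pad_jar in the frame of wood_rack between -0.119 and -0.079 m and x of jar in the frame of steel_rack between 0.083 and 0.115 m)) and y of jar in the frame of steel_rack between -0.018 and 0.018 m and z of jar in the frame of steel_rack between 0.001 and 0.011 m and ((x of pad_flask in the frame of wood_rack between 0.079 and 0.119 m and x of flask in the frame of steel_rack between -0.115 and -0.083 m) or (x of pad_flask in the frame of wood_rack between 0.013 and 0.053 m and x of flask in the frame of steel_rack between -0.049 and -0.017 m) or (x of pad_flask in the frame of wood_rack between -0.053 and -0.013 m and x of flask in the frame of steel_rack between 0.017 and 0.049 m) or (x of pad_flask in the frame of wood_rack between -0.119 and -0.079 m and x of flask in the frame of steel_rack between 0.083 and 0.115 m)) and y of flask in the frame of steel_rack between -0.018 and 0.018 m and z of flask in the frame of steel_rack between 0.001 and 0.011 m); the robot touches nothing.
It fails at once if a container is tipped over (tilted more than 0.7 rad) (angle between any of tall_bottle, square_bottle, jar, flask's own z axis and vertical above 0.7 rad).
It fails at once if a container is dropped (falls free of the fingers faster than 0.75 m/s, a drop of about 30 mm) ((contact force between tall_bottle and the fingers below 0.02 N and linear speed of tall_bottle above 0.75 m/s) or (contact force between square_bottle and the fingers below 0.02 N and linear speed of square_bottle above 0.75 m/s) or (contact force between jar and the fingers below 0.02 N and linear speed of jar above 0.75 m/s) or (contact force between flask and the fingers below 0.02 N and linear speed of flask above 0.75 m/s)).
It also fails if it takes over 109 s, if anything falls off the work surface, if the arm or the gripper's body presses on something with over 40 N, if the wrist force passes 120 N, or if a joint passes its speed limit or range.

## Working session

There is one attempt and no reset: what is moved stays moved. The work goes in short steps, Python scripts to look and compute and a shell command to move; the robot and the scene stay as the last step left them, time stands still between calls to the robot, and variables do not carry over. Pictures are saved under pics/ and viewed, at most 14 in all, crops included, and the job is handed in when it is done.

```bash
ls; mkdir -p pics
python3 - <<'E'
from plant import ctrl, optics
import cv2
s=ctrl.get_state();print(s)
for n in("scene","top"):
    c=optics.read_camera(n);cv2.imwrite(f"pics/{n}0.png",c["color"]);print(n,c["K"],c["D"],c["R"],c["t"])
E
```

```text
pics
{'time': 0.0, 'qpos': array([ 9.64019197e-01,  2.87185224e-01,  1.57819042e+00, -2.02425991e-06,
        1.27862821e+00, -1.49925151e-01]), 'dq': array([-9.26303066e-04, -1.02449628e-03,  7.59944181e-04, -6.11417196e-05,
        1.30688559e-03,  7.30528383e-04]), 'joint_efforts': array([-6.39827408e-05, -4.05988455e+01, -2.92624998e+01, -1.65133329e-04,
        5.93377888e-03,  3.74080670e-06]), 'eef_pos': array([0.29730165, 0.60525432, 0.22992689]), 'tcp_rot': array([ 2.26444231e-01,  9.74023386e-01, -1.12069214e-03, -4.44434828e-04]), 'contact_force': array([0.23718311, 0.33298758, 0.79022264]), 'wrist_torque': array([ 0.04050006,  0.02572542, -0.00571967]), 'finger_force': 0.0, 'opening': 1.003251329457771}
scene [[528.43213919   0.         274.08054109]
 [  0.         528.43213919 206.53799516]
 [  0.           0.           1.        ]] [-0.19517367  0.          0.          0.          0.        ] [[ 0.1776298   0.98406359  0.00815464]
 [ 0.69284879 -0.11917042 -0.71116733]
 [-0.69886208  0.13197444 -0.70297549]] [-0.06422438 -0.30000937  1.29544827]
top [[468.75285259   0.         280.53509587]
 [  0.         468.75285259 210.28086438]
 [  0.           0.           1.        ]] [0.02343985 0.         0.         0.         0.        ] [[ 2.85363037e-04 -9.99901757e-01  1.40141127e-02]
 [-9.81147762e-01 -2.98830752e-03 -1.93235969e-01]
 [ 1.93258863e-01 -1.36947729e-02 -9.81052223e-01]] [-0.03521067  0.49381877  0.74042949]
```

View pics/scene0.png

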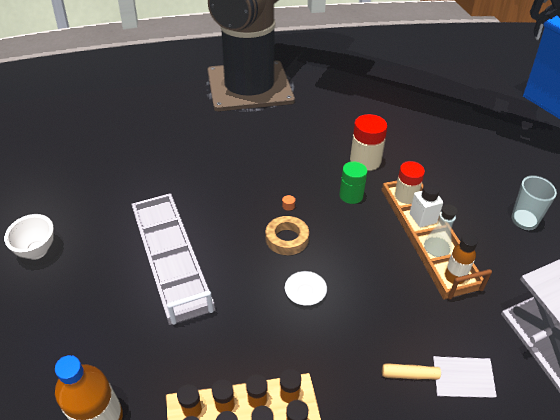

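View pics/top0.png

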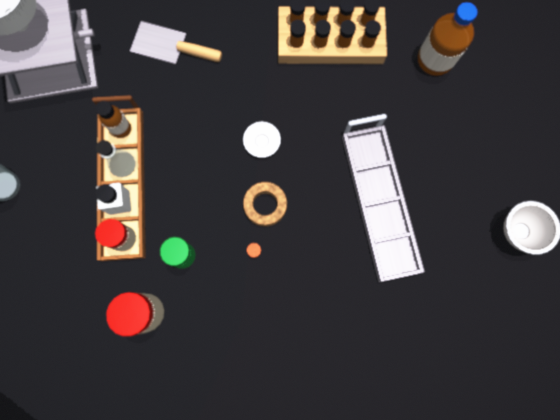

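Order from the wooden hoop, in the top view: tall bottle (112,120), flask (115,157), square bottle (110,195), jar at the plain end (112,235). The steel rack's hoop is at (367,120) and its plain end near (400,275).

Things that could be taken for the ones I want:
- **Jar:** small red lid in the rack (111,233), big red jar (130,315), green jar (175,252). I choose the small red one.
- **Tall bottle:** vials in the tan block (335,30), big amber bottle (447,45), the one in the rack (112,120). I choose the one in the rack.
- **Flask:** beaker (3,185), the flask in the rack (115,157). I choose the one in the rack.

Next I'll take one close crop.

```bash
cat > h.py <<'E'
import numpy as np, cv2
from scipy.spatial.transform import Rotation as Ro
from plant import ctrl, optics
def plane(c,uv,z):
    n=cv2.undistortPoints(np.float64(uv).reshape(-1,1,2),c["K"],np.float64(c["D"])).reshape(-1,2)
    d=np.c_[n,np.ones(len(n))]@c["R"]; o=-c["R"].T@c["t"]
    return (o+d*((z-o[2])/d[:,2])[:,None])
def delta(p,yaw):
    """tool-axes shift (mm) and turn (deg) to TCP p, tool y along world heading yaw (rad, mod pi), z down"""
    s=ctrl.get_state(); R=Ro.from_quat(s["tcp_rot"])
    best=None
    for k in(0,np.pi):
        y=np.array([np.cos(yaw+k),np.sin(yaw+k),0]);z=np.array([0,0,-1.])
        T=Ro.from_matrix(np.c_[np.cross(y,z),y,z]); rv=np.degrees((R.inv()*T).as_rotvec())
        if best is None or np.linalg.norm(rv)<np.linalg.norm(best): best=rv
    return (R.inv().apply(np.array(p)-s["eef_pos"])*1000).round(1), best.round(2), s
E
python3 - <<'E'
from h import *
c=optics.read_camera("top");im=c["color"]
a=cv2.resize(im[95:270,75:165],None,fx=3.4,fy=3.4,interpolation=cv2.INTER_CUBIC)
b=cv2.resize(im[107:282,340:430],None,fx=3.4,fy=3.4,interpolation=cv2.INTER_CUBIC)
cv2.imwrite("pics/crop.png",np.hstack([a,b]))
hsv=cv2.cvtColor(im,cv2.COLOR_BGR2HSV)
red=cv2.inRange(hsv,(0,180,120),(4,255,255))|cv2.inRange(hsv,(174,180,120),(180,255,255))
cs,_=cv2.findContours(red,0,1)
for k in cs:
    if cv2.contourArea(k)>50: q,r=cv2.minEnclosingCircle(k);print("red",q,r)
dark=cv2.inRange(im,(200*0,0,0),(45,45,45))
E
```

```text
red (127.90908813476562, 314.04998779296875) 22.929264068603516
red (109.875, 232.7083282470703) 15.234949111938477
```

View pics/crop.png

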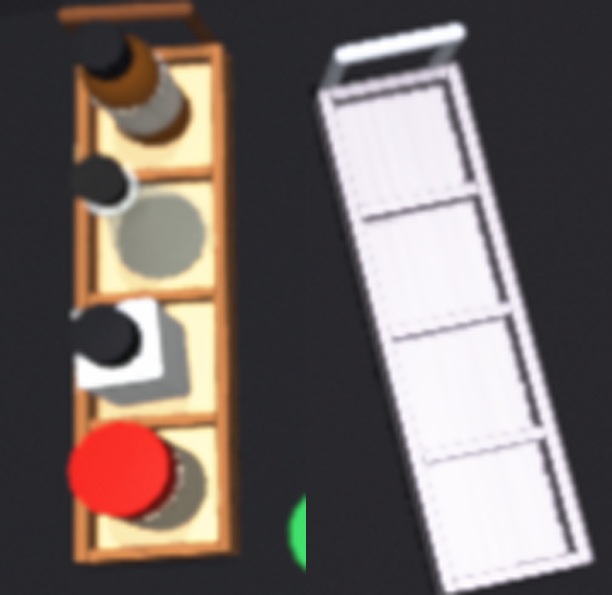

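The crop confirms the choice: small red lid at crop (118,468), white square bottle (104,335), stoppered flask (102,182, foot at 161,236), amber bottle with black cap (101,55). I'll compute the rack poses and container positions from these.

Run:
```python
from h import *
c=optics.read_camera("top")
W=lambda u,v:(u/3.4+74.65,v/3.4+94.65); S=lambda u,v:(u/3.4+339.65,v/3.4+106.65)
for n,f,q in(("wood",W,[(222,45),(235,552),(76,562)]),("steel",S,[(12,92),(152,66),(285,563),(140,594)])):
    P=plane(c,[f(*p) for p in q],0.02)[:,:2]
    if n=="wood": P=np.vstack([P[0]+P[2]-P[1],P])
    L=[np.linalg.norm(P[i]-P[i-1]) for i in range(4)]
    ax=(P[0]+P[1]-P[2]-P[3]);yaw=np.arctan2(ax[1],ax[0]);ce=P.mean(0)
    print(n,ce.round(4),"yaw",np.degrees(yaw).round(2),np.round(L,3))
    e=np.array([np.cos(yaw),np.sin(yaw)])
    print([ (ce+e*x).round(4) for x in(.099,.033,-.033,-.099)])
for n,p,z in(("tall",(101,55),.102),("flask",(102,182),.102),("flaskfoot",(161,236),.01),("square",(104,335),.086),("jar",(118,468),.078)):
    print(n,plane(c,[W(*p)],z)[0,:2].round(4))
```

```text
wood [0.5501 0.2478] yaw 4.63 [0.271 0.078 0.271 0.078]
[array([0.6488, 0.2558]), array([0.583 , 0.2505]), array([0.5173, 0.2451]), array([0.4515, 0.2398])]
steel [ 0.5165 -0.2135] yaw 12.09 [0.27  0.076 0.269 0.075]
[array([ 0.6133, -0.1927]), array([ 0.5487, -0.2066]), array([ 0.4842, -0.2204]), array([ 0.4197, -0.2342])]
tall [0.6465 0.2515]
flask [0.5833 0.2467]
flaskfoot [0.5848 0.2485]
square [0.5135 0.2464]
jar [0.4515 0.2383]
```

Run:
```python
from h import *
print(delta([.6465,.2515,.20],np.radians(94.6))[:2])
```

```text
(array([-469.4, -163.7,   30.6]), array([-8.000e-02, -3.000e-02, -3.077e+01]))
```

```bash
python3 -m creep '[{"x":-33,"y":-11.5,"z":2,"grip":1},{"x":-33,"y":-11.5,"z":2,"grip":1},{"x":-33,"y":-11.5,"z":2,"grip":1},{"x":-33,"y":-11.5,"z":2,"grip":1},{"x":-33,"y":-11.5,"z":2,"grip":1},{"x":-33,"y":-11.5,"z":2,"grip":1},{"x":-33,"y":-11.5,"z":2,"grip":1},{"x":-33,"y":-11.5,"z":2,"grip":1},{"x":-33,"y":-11.5,"z":2,"grip":1},{"x":-33,"y":-11.5,"z":2,"grip":1}]' 30
python3 -m creep '[{"x":-33,"y":-11.5,"z":2,"grip":1},{"x":-33,"y":-11.5,"z":2,"grip":1},{"x":-33,"y":-11.5,"z":2,"grip":1},{"x":-33,"y":-11.5,"z":2,"grip":1},{"rz":-6.2,"grip":1},{"rz":-6.2,"grip":1},{"rz":-6.2,"grip":1},{"rz":-6.2,"grip":1},{"rz":-6,"grip":1},{"grip":1}]'
python3 - <<'E'
from h import *
print(delta([.6465,.2515,.20],np.radians(94.6))[:2])
c=optics.read_camera("wrist");cv2.imwrite("pics/w1.png",c["color"])
for z in (.02,):
  for P in ([.6465,.2515,.102],[.5848,.2485,.102]):
    print(cv2.projectPoints(np.float64([P]),cv2.Rodrigues(c["R"])[0],c["t"],c["K"],np.float64(c["D"]))[0].ravel())
E
```

```text
(array([-469.4, -163.7,   30.6]), array([-8.000e-02, -3.000e-02, -3.077e+01]))
[172.14598374 497.43221238]
[147.1090534  475.53399325]$[0]: bad value
$[0]: bad value
```

View pics/w1.png

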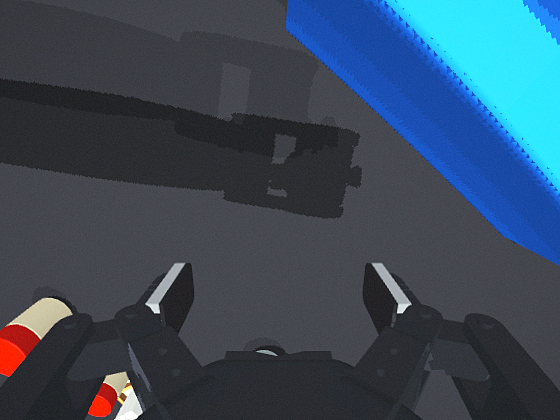

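The moves were refused because each row needs all seven keys. The wrist view shows only the start area, with the fingers at (170,290) and (385,290). I'll resend with full rows.

```bash
python3 -m creep '[{"x":-33,"y":-11.5,"z":2,"rx":0,"ry":0,"rz":0,"grip":1},{"x":-33,"y":-11.5,"z":2,"rx":0,"ry":0,"rz":0,"grip":1},{"x":-33,"y":-11.5,"z":2,"rx":0,"ry":0,"rz":0,"grip":1},{"x":-33,"y":-11.5,"z":2,"rx":0,"ry":0,"rz":0,"grip":1},{"x":-33,"y":-11.5,"z":2,"rx":0,"ry":0,"rz":0,"grip":1},{"x":-33,"y":-11.5,"z":2,"rx":0,"ry":0,"rz":0,"grip":1},{"x":-33,"y":-11.5,"z":2,"rx":0,"ry":0,"rz":0,"grip":1},{"x":-33,"y":-11.5,"z":2,"rx":0,"ry":0,"rz":0,"grip":1},{"x":-33,"y":-11.5,"z":2,"rx":0,"ry":0,"rz":0,"grip":1},{"x":-33,"y":-11.5,"z":2,"rx":0,"ry":0,"rz":0,"grip":1}]' 30
python3 -m creep '[{"x":-33,"y":-11.5,"z":2,"rx":0,"ry":0,"rz":0,"grip":1},{"x":-33,"y":-11.5,"z":2,"rx":0,"ry":0,"rz":0,"grip":1},{"x":-33,"y":-11.5,"z":2,"rx":0,"ry":0,"rz":0,"grip":1},{"x":-33,"y":-11.5,"z":2,"rx":0,"ry":0,"rz":0,"grip":1},{"x":0,"y":0,"z":0,"rx":0,"ry":0,"rz":-6.2,"grip":1},{"x":0,"y":0,"z":0,"rx":0,"ry":0,"rz":-6.2,"grip":1},{"x":0,"y":0,"z":0,"rx":0,"ry":0,"rz":-6.2,"grip":1},{"x":0,"y":0,"z":0,"rx":0,"ry":0,"rz":-6.2,"grip":1},{"x":0,"y":0,"z":0,"rx":0,"ry":0,"rz":-6,"grip":1},{"x":0,"y":0,"z":0,"rx":0,"ry":0,"rz":0,"grip":1}]'
python3 - <<'E'
from h import *
print(delta([.6465,.2515,.20],np.radians(94.6))[:2])
c=optics.read_camera("wrist");cv2.imwrite("pics/w2.png",c["color"])
s=ctrl.get_state()
for P in ([.6465,.2515,.102],[.5833,.2470,.102],[.5135,.2464,.086],s["eef_pos"]):
    print(cv2.projectPoints(np.float64([P]),cv2.Rodrigues(c["R"])[0],c["t"],c["K"],np.float64(c["D"]))[0].ravel())
E
```

```text
time: 1.08
eef_pos: [0.5441, 0.3556, 0.2112]
tcp_rot: [0.226, 0.974, 0.0, -0.0]
contact_force: [0.6, 0.1, -0.3]
opening: 0.993
finger_force: 0.0
time: 1.92
eef_pos: [0.6413, 0.2574, 0.203]
tcp_rot: [-0.041, 0.999, -0.0, -0.0]
contact_force: [-0.4, -0.2, -0.2]
opening: 1.003
finger_force: 0.0
(array([-4.7, -6.3,  3. ]), array([-0.  , -0.03,  0.12]))
[270.12996144 217.37284583]
[270.40009901 143.50520859]
[276.65196024  55.49378453]
[277.07883015 265.74559489]
```

View pics/w2.png

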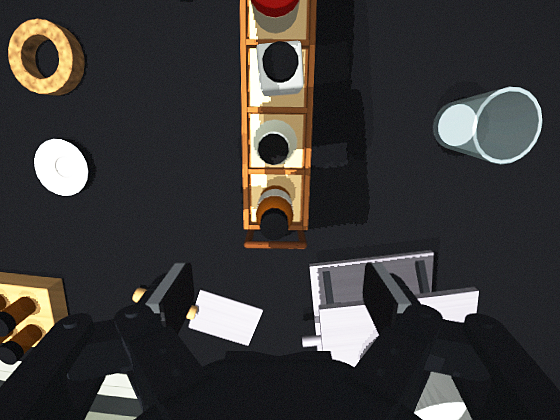

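Wrist view: rack upright in the image, cap tops at about tall (274,222), flask (273,149), square (282,62), about 5 px off my prediction. I'll re-estimate from this view.

Run:
```python
from h import *
c=optics.read_camera("wrist");im=c["color"]
dark=(im.max(2)<42).astype(np.uint8)
for n,(x,y),z in(("tall",(274,225),.102),("flask",(273,149),.102),("square",(282,62),.086)):
    m=np.zeros_like(dark);m[y-28:y+28,x-27:x+27]=1
    cs,_=cv2.findContours(cv2.morphologyEx(dark*m,cv2.MORPH_OPEN,np.ones((5,5))),0,1)
    k=max(cs,key=cv2.contourArea);q,r=cv2.minEnclosingCircle(k)
    print(n,q,r,plane(c,[q],z)[0,:2].round(4))
print("rack pts",plane(c,[(242,229),(309,229),(243,110),(311,110)],.02).round(4))
print(ctrl.get_state()["eef_pos"])
cv2.imwrite("pics/w3.png",cv2.resize(im[0:260,200:350],None,fx=2.3,fy=2.3,interpolation=cv2.INTER_CUBIC))
```

```text
tall (275.5, 224.67391967773438) 17.24033546447754 [0.6529 0.2568]
flask (272.3805847167969, 148.73880004882812) 15.17680549621582 [0.5873 0.2492]
square (278.5, 61.5) 20.012596130371094 [0.5179 0.2488]
rack pts [[0.6899 0.219  0.02  ]
 [0.6837 0.2983 0.02  ]
 [0.5557 0.2141 0.02  ]
 [0.55   0.2861 0.02  ]]
[0.64123682 0.25750455 0.20314683]
```

View pics/w3.png

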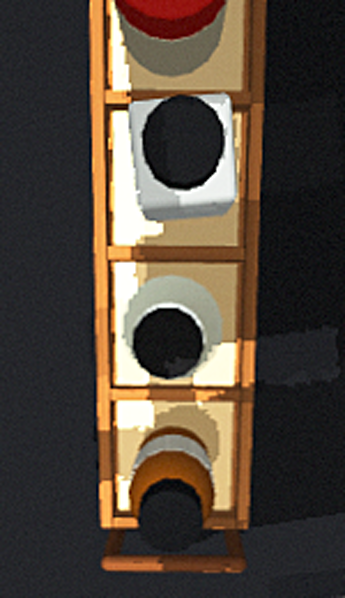

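```bash
python3 -m creep '[{"x":-9.6,"y":-3.3,"z":0,"rx":0,"ry":0,"rz":0,"grip":1},{"x":0,"y":0,"z":30,"rx":0,"ry":0,"rz":0,"grip":1},{"x":0,"y":0,"z":30,"rx":0,"ry":0,"rz":0,"grip":1},{"x":0,"y":0,"z":30,"rx":0,"ry":0,"rz":0,"grip":1},{"x":0,"y":0,"z":27,"rx":0,"ry":0,"rz":0,"grip":1},{"x":0,"y":0,"z":20,"rx":0,"ry":0,"rz":0,"grip":1},{"x":0,"y":0,"z":15,"rx":0,"ry":0,"rz":0,"grip":1},{"x":0,"y":0,"z":10,"rx":0,"ry":0,"rz":0,"grip":1},{"x":0,"y":0,"z":5,"rx":0,"ry":0,"rz":0,"grip":1},{"x":0,"y":0,"z":0,"rx":0,"ry":0,"rz":0,"grip":1}]' 40
python3 -m creep '[{"x":0,"y":0,"z":0,"rx":0,"ry":0,"rz":0,"grip":0.7},{"x":0,"y":0,"z":0,"rx":0,"ry":0,"rz":0,"grip":0.6},{"x":0,"y":0,"z":0,"rx":0,"ry":0,"rz":0,"grip":0.5},{"x":0,"y":0,"z":0,"rx":0,"ry":0,"rz":0,"grip":0.4},{"x":0,"y":0,"z":0,"rx":0,"ry":0,"rz":0,"grip":0.3},{"x":0,"y":0,"z":0,"rx":0,"ry":0,"rz":0,"grip":0.2},{"x":0,"y":0,"z":0,"rx":0,"ry":0,"rz":0,"grip":0.2},{"x":0,"y":0,"z":0,"rx":0,"ry":0,"rz":0,"grip":0.2},{"x":0,"y":0,"z":0,"rx":0,"ry":0,"rz":0,"grip":0.2},{"x":0,"y":0,"z":0,"rx":0,"ry":0,"rz":0,"grip":0.2}]' 40
```

```text
time: 2.85
eef_pos: [0.6511, 0.2549, 0.0356]
tcp_rot: [-0.04, 0.999, -0.0, -0.0]
contact_force: [0.3, 0.1, -0.3]
opening: 0.998
finger_force: 0.0
time: 3.68
eef_pos: [0.6522, 0.2552, 0.038]
tcp_rot: [-0.04, 0.999, 0.0, 0.001]
contact_force: [-1.7, -0.8, 5.7]
opening: 0.43
finger_force: 40.6
```

```bash
python3 -m creep '[{"x":0,"y":0,"z":-4,"rx":0,"ry":0,"rz":0,"grip":0.2},{"x":0,"y":0,"z":-8,"rx":0,"ry":0,"rz":0,"grip":0.2},{"x":0,"y":0,"z":-16,"rx":0,"ry":0,"rz":0,"grip":0.2},{"x":0,"y":0,"z":-24,"rx":0,"ry":0,"rz":0,"grip":0.2},{"x":0,"y":0,"z":-28,"rx":0,"ry":0,"rz":0,"grip":0.2},{"x":0,"y":0,"z":-20,"rx":0,"ry":0,"rz":0,"grip":0.2},{"x":0,"y":0,"z":-10,"rx":0,"ry":0,"rz":-3,"grip":0.2},{"x":0,"y":0,"z":-5,"rx":0,"ry":0,"rz":-4.5,"grip":0.2},{"x":0,"y":0,"z":0,"rx":0,"ry":0,"rz":0,"grip":0.2},{"x":0,"y":0,"z":0,"rx":0,"ry":0,"rz":0,"grip":0.2}]'
python3 - <<'E'
from h import *
print(delta([.4197,-.2342,.15],np.radians(102.1)))
E
```

```text
time: 4.52
eef_pos: [0.6512, 0.255, 0.1523]
tcp_rot: [-0.105, 0.995, 0.0, 0.001]
contact_force: [0.4, -0.2, -0.8]
opening: 0.433
finger_force: 40.2
(array([ 328.3, -430.3,    2. ]), array([-0.  ,  0.06, -0.08]), {'time': 4.5167, 'qpos': array([ 2.28525523e-01,  4.04609055e-01,  1.57389345e+00, -3.81767968e-05,
        1.16204551e+00, -1.55208700e+00]), 'dq': array([ 3.05156418e-05,  2.07537769e-02,  2.18151232e-02,  1.95524753e-03,
       -1.81227306e-03,  2.10056278e-03]), 'joint_efforts': array([ 1.25195817e-02, -4.53839064e+01, -2.91986257e+01,  5.00480178e-05,
       -1.17791750e-02, -4.97774093e-02]), 'eef_pos': array([0.65120877, 0.25504803, 0.15232037]), 'tcp_rot': array([-1.04723295e-01,  9.94501261e-01,  4.70173797e-05,  5.20494261e-04]), 'contact_force': array([ 0.35318792, -0.18489469, -0.79978483]), 'wrist_torque': array([-0.00094659,  0.00262539, -0.0181841 ]), 'finger_force': 40.17815139144659, 'opening': 0.43295784745972})
```

```bash
python3 -m creep '[{"x":8,"y":-10.5,"z":0,"rx":0,"ry":0,"rz":0,"grip":0.2},{"x":14,"y":-18.4,"z":0,"rx":0,"ry":0,"rz":0,"grip":0.2},{"x":19,"y":-24.9,"z":0,"rx":0,"ry":0,"rz":0,"grip":0.2},{"x":19,"y":-24.9,"z":0,"rx":0,"ry":0,"rz":0,"grip":0.2},{"x":19,"y":-24.9,"z":0,"rx":0,"ry":0,"rz":0,"grip":0.2},{"x":19,"y":-24.9,"z":0,"rx":0,"ry":0,"rz":0,"grip":0.2},{"x":19,"y":-24.9,"z":0,"rx":0,"ry":0,"rz":0,"grip":0.2},{"x":19,"y":-24.9,"z":0,"rx":0,"ry":0,"rz":0,"grip":0.2},{"x":19,"y":-24.9,"z":0,"rx":0,"ry":0,"rz":0,"grip":0.2},{"x":19,"y":-24.9,"z":0,"rx":0,"ry":0,"rz":0,"grip":0.2}]'
python3 -m creep '[{"x":20,"y":-26.2,"z":0,"rx":0,"ry":0,"rz":0,"grip":0.2},{"x":20,"y":-26.2,"z":0,"rx":0,"ry":0,"rz":0,"grip":0.2},{"x":20,"y":-26.2,"z":0,"rx":0,"ry":0,"rz":0,"grip":0.2},{"x":20,"y":-26.2,"z":0,"rx":0,"ry":0,"rz":0,"grip":0.2},{"x":20,"y":-26.2,"z":0,"rx":0,"ry":0,"rz":0,"grip":0.2},{"x":20,"y":-26.2,"z":0,"rx":0,"ry":0,"rz":0,"grip":0.2},{"x":16,"y":-21,"z":0,"rx":0,"ry":0,"rz":0,"grip":0.2},{"x":11,"y":-14.5,"z":0,"rx":0,"ry":0,"rz":0,"grip":0.2},{"x":7.3,"y":-9.5,"z":0,"rx":0,"ry":0,"rz":0,"grip":0.2},{"x":0,"y":0,"z":0,"rx":0,"ry":0,"rz":0,"grip":0.2}]'
python3 - <<'E'
from h import *
d=delta([.4197,-.2342,.15],np.radians(102.1));print(d[:2])
a=optics.read_camera("wrist")["color"];c=optics.read_camera("scene");b=c["color"]
cv2.imwrite("pics/w4.png",a);cv2.imwrite("pics/s4.png",cv2.resize(b[120:330,100:330],None,fx=2.5,fy=2.5,interpolation=cv2.INTER_CUBIC))
E
```

```text
time: 5.35
eef_pos: [0.5274, -0.0056, 0.1505]
tcp_rot: [-0.105, 0.994, 0.0, -0.001]
contact_force: [-0.3, -0.6, -1.2]
opening: 0.431
finger_force: 40.2
time: 6.18
eef_pos: [0.4196, -0.236, 0.1509]
tcp_rot: [-0.104, 0.995, 0.0, -0.0]
contact_force: [0.2, 0.2, -0.9]
opening: 0.435
finger_force: 40.2
(array([-0.5,  1.7,  0.9]), array([ 0.03, -0.05, -0.19]))
```

View pics/s4.png

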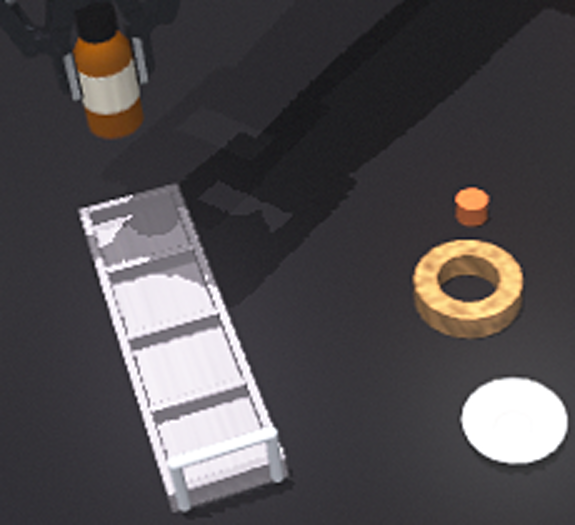

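View pics/w4.png

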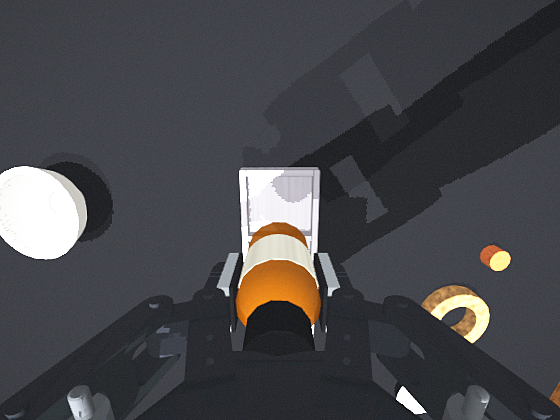

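Scene: bottle held upright, with its foot at crop (115,128). Wrist: rack plain-end corners at (239,168) and (320,168), centred under the bottle axis at 279. I'll check the rack end position from both views.

Run:
```python
from h import *
c=optics.read_camera("wrist")
print("wrist",plane(c,[(239.5,168),(320,168)],.02).round(4))
s=optics.read_camera("scene")
f=lambda u,v:(u/2.5+99.7,v/2.5+119.7)
print("scene",plane(s,[f(79,209),f(178,184)],.02).round(4))
ce=np.array([.5165,-.2135]);a=np.radians(12.09);ex=np.array([np.cos(a),np.sin(a)]);ey=np.array([-ex[1],ex[0]])
print("top",ce-.135*ex-.038*ey,ce-.135*ex+.038*ey)
e=ctrl.get_state()["eef_pos"];print(e)
for P in ([e[0],e[1],e[2]-.0265],):
  p=cv2.projectPoints(np.float64([P]),cv2.Rodrigues(s["R"])[0],s["t"],s["K"],np.float64(s["D"]))[0].ravel();print("foot in crop",(p-[99.7,119.7])*2.5)
```

```text
wrist [[ 0.3943 -0.2759  0.02  ]
 [ 0.3786 -0.202   0.02  ]]
scene [[ 0.3974 -0.2762  0.02  ]
 [ 0.3829 -0.2014  0.02  ]]
top [ 0.39245335 -0.27893262] [ 0.37653531 -0.20461831]
[ 0.42079829 -0.23360879  0.15102581]
foot in crop [113.56400409 114.95321787]
```

```bash
python3 -m creep '[{"x":-1.6,"y":0.6,"z":20,"rx":0,"ry":0,"rz":0,"grip":0.2},{"x":0,"y":0,"z":30,"rx":0,"ry":0,"rz":0,"grip":0.2},{"x":0,"y":0,"z":28,"rx":0,"ry":0,"rz":0,"grip":0.2},{"x":0,"y":0,"z":20,"rx":0,"ry":0,"rz":0,"grip":0.2},{"x":0,"y":0,"z":10,"rx":0,"ry":0,"rz":0,"grip":0.2},{"x":0,"y":0,"z":3,"rx":0,"ry":0,"rz":0,"grip":0.2},{"x":0,"y":0,"z":2,"rx":0,"ry":0,"rz":0,"grip":0.2},{"x":0,"y":0,"z":2,"rx":0,"ry":0,"rz":0,"grip":0.2},{"x":0,"y":0,"z":1,"rx":0,"ry":0,"rz":0,"grip":0.2},{"x":0,"y":0,"z":0,"rx":0,"ry":0,"rz":0,"grip":0.2}]'
```

```text
time: 7.22
eef_pos: [0.4228, -0.2343, 0.0364]
tcp_rot: [-0.106, 0.994, -0.001, 0.001]
contact_force: [0.5, 0.3, -1.2]
opening: 0.435
finger_force: 40.3
```

```bash
python3 -m creep '[{"x":0,"y":1,"z":1,"rx":0,"ry":0,"rz":0,"grip":0.2},{"x":0,"y":0,"z":1,"rx":0,"ry":0,"rz":0,"grip":0.2},{"x":0,"y":0,"z":1,"rx":0,"ry":0,"rz":0,"grip":0.2},{"x":0,"y":0,"z":0,"rx":0,"ry":0,"rz":0,"grip":0.2},{"x":0,"y":0,"z":0,"rx":0,"ry":0,"rz":0,"grip":0.2},{"x":0,"y":0,"z":0,"rx":0,"ry":0,"rz":0,"grip":0.2},{"x":0,"y":0,"z":0,"rx":0,"ry":0,"rz":0,"grip":0.2},{"x":0,"y":0,"z":0,"rx":0,"ry":0,"rz":0,"grip":0.2},{"x":0,"y":0,"z":0,"rx":0,"ry":0,"rz":0,"grip":0.2},{"x":0,"y":0,"z":0,"rx":0,"ry":0,"rz":0,"grip":0.2}]'
```

```text
time: 8.05
eef_pos: [0.4222, -0.2331, 0.0339]
tcp_rot: [-0.106, 0.994, -0.0, 0.0]
contact_force: [-2.9, 1.6, 7.2]
opening: 0.433
finger_force: 41.0
```

```bash
python3 -m creep '[{"x":0,"y":0,"z":0,"rx":0,"ry":0,"rz":0,"grip":0.5},{"x":0,"y":0,"z":0,"rx":0,"ry":0,"rz":0,"grip":0.7},{"x":0,"y":0,"z":0,"rx":0,"ry":0,"rz":0,"grip":1},{"x":0,"y":0,"z":0,"rx":0,"ry":0,"rz":0,"grip":1},{"x":0,"y":0,"z":0,"rx":0,"ry":0,"rz":0,"grip":1},{"x":0,"y":0,"z":-15,"rx":0,"ry":0,"rz":0,"grip":1},{"x":0,"y":0,"z":-30,"rx":0,"ry":0,"rz":0,"grip":1},{"x":0,"y":0,"z":-35,"rx":0,"ry":0,"rz":0,"grip":1},{"x":0,"y":0,"z":-35,"rx":0,"ry":0,"rz":0,"grip":1},{"x":0,"y":0,"z":-10,"rx":0,"ry":0,"rz":0,"grip":1}]'
python3 - <<'E'
from h import *
d=delta([.586,.249,.16],np.radians(94.4));print(d[:2],d[2]["eef_pos"])
E
```

```text
time: 8.88
eef_pos: [0.4243, -0.2348, 0.1632]
tcp_rot: [-0.106, 0.994, -0.004, 0.003]
contact_force: [1.3, -0.2, 0.4]
opening: 0.999
finger_force: 0.0
(array([-259.8,  439. ,    1.3]), array([-0.43,  0.37,  7.74])) [ 0.42426204 -0.23479957  0.16321853]
```

```bash
python3 -m creep '[{"x":-9,"y":15,"z":0,"rx":0,"ry":0,"rz":0,"grip":1},{"x":-16,"y":26.8,"z":0,"rx":0,"ry":0,"rz":0,"grip":1},{"x":-20.3,"y":34,"z":0,"rx":0,"ry":0,"rz":0,"grip":1},{"x":-20.3,"y":34,"z":0,"rx":0,"ry":0,"rz":0,"grip":1},{"x":-20.3,"y":34,"z":0,"rx":0,"ry":0,"rz":0,"grip":1},{"x":-20.3,"y":34,"z":0,"rx":0,"ry":0,"rz":0,"grip":1},{"x":-20.3,"y":34,"z":0,"rx":0,"ry":0,"rz":0,"grip":1},{"x":-20.3,"y":34,"z":0,"rx":0,"ry":0,"rz":0,"grip":1},{"x":-20.3,"y":34,"z":0,"rx":0,"ry":0,"rz":0,"grip":1},{"x":-20.3,"y":34,"z":0,"rx":0,"ry":0,"rz":0,"grip":1}]'
python3 -m creep '[{"x":-20.3,"y":34,"z":0,"rx":0,"ry":0,"rz":0,"grip":1},{"x":-20.3,"y":34,"z":0,"rx":0,"ry":0,"rz":0,"grip":1},{"x":-16,"y":26.5,"z":0,"rx":0,"ry":0,"rz":0,"grip":1},{"x":-11,"y":18.2,"z":0,"rx":0,"ry":0,"rz":0,"grip":1},{"x":-6.1,"y":10.2,"z":0,"rx":0,"ry":0,"rz":0,"grip":1},{"x":0,"y":0,"z":0,"rx":0,"ry":0,"rz":3.9,"grip":1},{"x":0,"y":0,"z":0,"rx":0,"ry":0,"rz":3.8,"grip":1},{"x":0,"y":0,"z":0,"rx":0,"ry":0,"rz":0,"grip":1},{"x":0,"y":0,"z":0,"rx":0,"ry":0,"rz":0,"grip":1},{"x":0,"y":0,"z":0,"rx":0,"ry":0,"rz":0,"grip":1}]'
python3 - <<'E'
from h import *
d=delta([.586,.249,.055],np.radians(94.4));print(d[:2])
c=optics.read_camera("wrist");b=optics.read_camera("scene")["color"]
cv2.imwrite("pics/w5.png",np.hstack([cv2.resize(c["color"][60:360,180:380],(400,600)),cv2.resize(b[120:270,100:200],(400,600))]))
E
```

```text
time: 9.72
eef_pos: [0.539, 0.1155, 0.1566]
tcp_rot: [-0.106, 0.994, -0.0, -0.0]
contact_force: [0.9, -1.0, -0.2]
opening: 0.999
finger_force: 0.0
time: 10.55
eef_pos: [0.5852, 0.2484, 0.1569]
tcp_rot: [-0.039, 0.999, -0.0, -0.0]
contact_force: [0.2, 0.9, 0.3]
opening: 1.001
finger_force: 0.0
(array([ -0.9,   0.6, 101.9]), array([-0.01, -0.04,  0.06]))
```

View pics/w5.png

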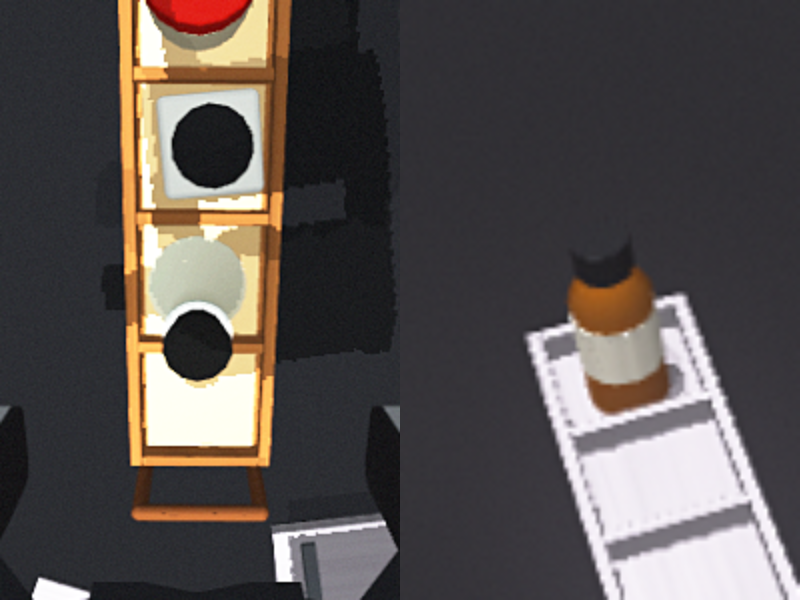

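Scene: the tall bottle stands upright in the plain-end compartment. Wrist: flask stopper at full-image (278.5,232.5), foot at (278,201), square cap (286,133).

Run:
```python
from h import *
c=optics.read_camera("wrist")
print(plane(c,[(278.5,231.5)],.102),plane(c,[(278,201)],.010),plane(c,[(286,133)],.086),plane(c,[(280,54)],.078))
print("rack end",plane(c,[(246,293),(315,293)],.02))
```

```text
[[0.58605696 0.24954366 0.102     ]] [[0.58716522 0.24928267 0.01      ]] [[0.51727057 0.24957758 0.086     ]] [[0.46428673 0.24117455 0.078     ]]
rack end [[0.69128366 0.22204595 0.02      ]
 [0.6854754  0.29767279 0.02      ]]
```

```bash
python3 -m creep '[{"x":-0.9,"y":0.6,"z":10,"rx":0,"ry":0,"rz":0,"grip":1},{"x":0,"y":0,"z":20,"rx":0,"ry":0,"rz":0,"grip":1},{"x":0,"y":0,"z":25,"rx":0,"ry":0,"rz":0,"grip":1},{"x":0,"y":0,"z":20,"rx":0,"ry":0,"rz":0,"grip":0.9},{"x":0,"y":0,"z":15,"rx":0,"ry":0,"rz":0,"grip":0.8},{"x":0,"y":0,"z":10,"rx":0,"ry":0,"rz":0,"grip":0.7},{"x":0,"y":0,"z":0,"rx":0,"ry":0,"rz":0,"grip":0.6},{"x":0,"y":0,"z":0,"rx":0,"ry":0,"rz":0,"grip":0.5},{"x":0,"y":0,"z":0,"rx":0,"ry":0,"rz":0,"grip":0.5},{"x":0,"y":0,"z":0,"rx":0,"ry":0,"rz":0,"grip":0.45}]'
python3 -m creep '[{"x":0,"y":0,"z":0,"rx":0,"ry":0,"rz":0,"grip":0.4},{"x":0,"y":0,"z":0,"rx":0,"ry":0,"rz":0,"grip":0.35},{"x":0,"y":0,"z":0,"rx":0,"ry":0,"rz":0,"grip":0.3},{"x":0,"y":0,"z":0,"rx":0,"ry":0,"rz":0,"grip":0.25},{"x":0,"y":0,"z":0,"rx":0,"ry":0,"rz":0,"grip":0.2},{"x":0,"y":0,"z":0,"rx":0,"ry":0,"rz":0,"grip":0.1},{"x":0,"y":0,"z":0,"rx":0,"ry":0,"rz":0,"grip":0.1},{"x":0,"y":0,"z":0,"rx":0,"ry":0,"rz":0,"grip":0.1},{"x":0,"y":0,"z":0,"rx":0,"ry":0,"rz":0,"grip":0.1},{"x":0,"y":0,"z":0,"rx":0,"ry":0,"rz":0,"grip":0.1}]' 35
```

```text
time: 11.53
eef_pos: [0.5873, 0.25, 0.059]
tcp_rot: [-0.039, 0.999, 0.0, 0.001]
contact_force: [0.1, -0.1, 0.6]
opening: 0.453
finger_force: 0.0
time: 12.37
eef_pos: [0.5868, 0.2495, 0.0583]
tcp_rot: [-0.039, 0.999, -0.0, 0.001]
contact_force: [-0.3, -2.4, 6.1]
opening: 0.271
finger_force: 34.6
```

```bash
python3 -m creep '[{"x":0,"y":0,"z":-4,"rx":0,"ry":0,"rz":0,"grip":0.1},{"x":0,"y":0,"z":-8,"rx":0,"ry":0,"rz":0,"grip":0.1},{"x":0,"y":0,"z":-16,"rx":0,"ry":0,"rz":0,"grip":0.1},{"x":0,"y":0,"z":-24,"rx":0,"ry":0,"rz":0,"grip":0.1},{"x":0,"y":0,"z":-26,"rx":0,"ry":0,"rz":0,"grip":0.1},{"x":0,"y":0,"z":-20,"rx":0,"ry":0,"rz":0,"grip":0.1},{"x":0,"y":0,"z":-10,"rx":0,"ry":0,"rz":-3.2,"grip":0.1},{"x":0,"y":0,"z":-5,"rx":0,"ry":0,"rz":-4.5,"grip":0.1},{"x":0,"y":0,"z":0,"rx":0,"ry":0,"rz":0,"grip":0.1},{"x":0,"y":0,"z":0,"rx":0,"ry":0,"rz":0,"grip":0.1}]'
python3 - <<'E'
from h import *
print(delta([.4867,-.2189,.170],np.radians(102.1))[:2])
E
```

```text
time: 13.2
eef_pos: [0.5858, 0.2499, 0.1701]
tcp_rot: [-0.105, 0.995, 0.0, -0.0]
contact_force: [-0.8, 0.3, -1.3]
opening: 0.27
finger_force: 34.3
(array([ 194.5, -437.9,   -0. ]), array([ 0.03, -0.02, -0.08]))
```

```bash
python3 -m creep '[{"x":5,"y":-11.3,"z":0,"rx":0,"ry":0,"rz":0,"grip":0.1},{"x":9,"y":-20.3,"z":0,"rx":0,"ry":0,"rz":0,"grip":0.1},{"x":13,"y":-29.3,"z":0,"rx":0,"ry":0,"rz":0,"grip":0.1},{"x":13,"y":-29.3,"z":0,"rx":0,"ry":0,"rz":0,"grip":0.1},{"x":13,"y":-29.3,"z":0,"rx":0,"ry":0,"rz":0,"grip":0.1},{"x":13,"y":-29.3,"z":0,"rx":0,"ry":0,"rz":0,"grip":0.1},{"x":13,"y":-29.3,"z":0,"rx":0,"ry":0,"rz":0,"grip":0.1},{"x":13,"y":-29.3,"z":0,"rx":0,"ry":0,"rz":0,"grip":0.1},{"x":13,"y":-29.3,"z":0,"rx":0,"ry":0,"rz":0,"grip":0.1},{"x":13,"y":-29.3,"z":0,"rx":0,"ry":0,"rz":0,"grip":0.1}]'
python3 -m creep '[{"x":13,"y":-29.3,"z":0,"rx":0,"ry":0,"rz":0,"grip":0.1},{"x":13,"y":-29.3,"z":0,"rx":0,"ry":0,"rz":0,"grip":0.1},{"x":13,"y":-29.3,"z":0,"rx":0,"ry":0,"rz":0,"grip":0.1},{"x":13,"y":-29.3,"z":0,"rx":0,"ry":0,"rz":0,"grip":0.1},{"x":10,"y":-22.5,"z":0,"rx":0,"ry":0,"rz":0,"grip":0.1},{"x":8,"y":-18,"z":0,"rx":0,"ry":0,"rz":0,"grip":0.1},{"x":6.5,"y":-14.2,"z":0,"rx":0,"ry":0,"rz":0,"grip":0.1},{"x":0,"y":0,"z":0,"rx":0,"ry":0,"rz":0,"grip":0.1},{"x":0,"y":0,"z":0,"rx":0,"ry":0,"rz":0,"grip":0.1},{"x":0,"y":0,"z":0,"rx":0,"ry":0,"rz":0,"grip":0.1}]'
python3 - <<'E'
from h import *
print(delta([.4867,-.2189,.060],np.radians(102.1))[:2])
E
```

```text
time: 14.03
eef_pos: [0.5249, -0.0369, 0.1691]
tcp_rot: [-0.105, 0.994, 0.0, -0.001]
contact_force: [1.4, 0.1, -0.8]
opening: 0.272
finger_force: 34.4
time: 14.87
eef_pos: [0.4873, -0.2186, 0.1695]
tcp_rot: [-0.105, 0.994, 0.001, -0.001]
contact_force: [-0.3, 0.9, -1.9]
opening: 0.269
finger_force: 34.4
(array([  0.6,  -0.3, 109.5]), array([ 0.09, -0.06, -0.02]))
```

```bash
python3 -m creep '[{"x":0.6,"y":-0.3,"z":10,"rx":0,"ry":0,"rz":0,"grip":0.1},{"x":0,"y":0,"z":20,"rx":0,"ry":0,"rz":0,"grip":0.1},{"x":0,"y":0,"z":25,"rx":0,"ry":0,"rz":0,"grip":0.1},{"x":0,"y":0,"z":20,"rx":0,"ry":0,"rz":0,"grip":0.1},{"x":0,"y":0,"z":15,"rx":0,"ry":0,"rz":0,"grip":0.1},{"x":0,"y":0,"z":5,"rx":0,"ry":0,"rz":0,"grip":0.1},{"x":0,"y":0,"z":2,"rx":0,"ry":0,"rz":0,"grip":0.1},{"x":0,"y":0,"z":0,"rx":0,"ry":0,"rz":0,"grip":0.1},{"x":0,"y":0,"z":0,"rx":0,"ry":0,"rz":0,"grip":0.1},{"x":0,"y":0,"z":0,"rx":0,"ry":0,"rz":0,"grip":0.1}]'
python3 - <<'E'
from h import *
print(ctrl.get_state()["eef_pos"])
b=optics.read_camera("scene")["color"];t=optics.read_camera("top")["color"]
cv2.imwrite("pics/s6.png",np.hstack([cv2.resize(b[140:260,120:220],(500,600),interpolation=cv2.INTER_CUBIC)]))
E
```

```text
time: 15.7
eef_pos: [0.4884, -0.2201, 0.0747]
tcp_rot: [-0.106, 0.994, -0.001, 0.001]
contact_force: [0.5, -0.6, -1.7]
opening: 0.274
finger_force: 34.5
[ 0.48843635 -0.22014207  0.0747157 ]
```

View pics/s6.png

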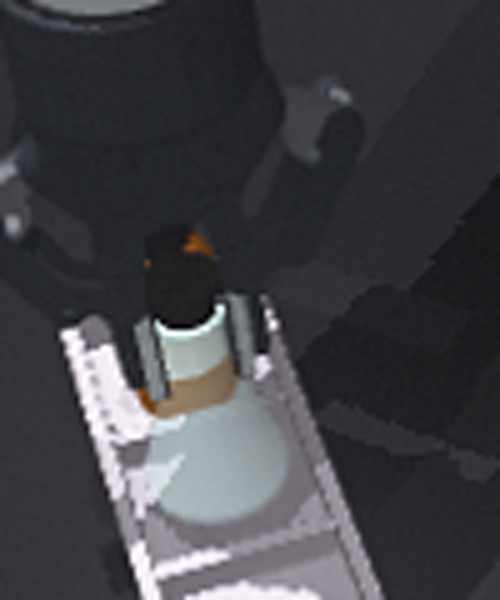

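The flask hangs over the compartment: foot ellipse centred at about crop (218,473), next divider running (158,575)–(335,520). I'll check the spacing numerically.

Run:
```python
from h import *
s=optics.read_camera("scene");f=lambda u,v:(u/5+119.9,v/5+139.9)
p=plane(s,[f(218,473)],.0264)[0];q=plane(s,[f(152,577),f(338,521)],.02);print(p,q)
a=np.radians(12.1);ex=np.array([np.cos(a),np.sin(a)]);ey=np.array([-ex[1],ex[0]])
m=q.mean(0)[:2];print("along",(p[:2]-m)@ex,"across",(p[:2]-m)@ey)
print(delta([.4867,-.2189,.06],np.radians(102.1))[:2])
```

```text
[ 0.49232481 -0.21787051  0.0264    ] [[ 0.53036626 -0.24249326  0.02      ]
 [ 0.51553019 -0.17834866  0.02      ]]
along -0.03150462094411419 across -0.0008648094967073346
(array([ 1.1,  1.5, 14.3]), array([-0.08,  0.07,  0.03]))
```

```bash
python3 -m creep '[{"x":1,"y":1,"z":3,"rx":0,"ry":0,"rz":0,"grip":0.1},{"x":0,"y":0,"z":4,"rx":0,"ry":0,"rz":0,"grip":0.1},{"x":0,"y":0,"z":4,"rx":0,"ry":0,"rz":0,"grip":0.1},{"x":0,"y":0,"z":3,"rx":0,"ry":0,"rz":0,"grip":0.1},{"x":0,"y":0,"z":2,"rx":0,"ry":0,"rz":0,"grip":0.1},{"x":0,"y":0,"z":1,"rx":0,"ry":0,"rz":0,"grip":0.1},{"x":0,"y":0,"z":1,"rx":0,"ry":0,"rz":0,"grip":0.1},{"x":0,"y":0,"z":0,"rx":0,"ry":0,"rz":0,"grip":0.1},{"x":0,"y":0,"z":0,"rx":0,"ry":0,"rz":0,"grip":0.1},{"x":0,"y":0,"z":0,"rx":0,"ry":0,"rz":0,"grip":0.1}]'
```

```text
time: 16.68
eef_pos: [0.4865, -0.219, 0.0555]
tcp_rot: [-0.106, 0.994, -0.0, 0.0]
contact_force: [-0.2, 0.2, -0.7]
opening: 0.271
finger_force: 34.5
```

```bash
python3 -m creep '[{"x":0,"y":0,"z":1,"rx":0,"ry":0,"rz":0,"grip":0.1},{"x":0,"y":0,"z":1,"rx":0,"ry":0,"rz":0,"grip":0.1},{"x":0,"y":0,"z":0,"rx":0,"ry":0,"rz":0,"grip":0.1},{"x":0,"y":0,"z":0,"rx":0,"ry":0,"rz":0,"grip":0.1},{"x":0,"y":0,"z":0,"rx":0,"ry":0,"rz":0,"grip":0.1},{"x":0,"y":0,"z":0,"rx":0,"ry":0,"rz":0,"grip":0.1},{"x":0,"y":0,"z":0,"rx":0,"ry":0,"rz":0,"grip":0.1},{"x":0,"y":0,"z":0,"rx":0,"ry":0,"rz":0,"grip":0.1},{"x":0,"y":0,"z":0,"rx":0,"ry":0,"rz":0,"grip":0.1},{"x":0,"y":0,"z":0,"rx":0,"ry":0,"rz":0,"grip":0.1}]'
```

```text
time: 17.52
eef_pos: [0.4866, -0.2192, 0.0542]
tcp_rot: [-0.106, 0.994, -0.0, 0.0]
contact_force: [-1.7, 0.4, 5.9]
opening: 0.269
finger_force: 35.0
```

```bash
python3 -m creep '[{"x":0,"y":0,"z":0,"rx":0,"ry":0,"rz":0,"grip":0.35},{"x":0,"y":0,"z":0,"rx":0,"ry":0,"rz":0,"grip":0.6},{"x":0,"y":0,"z":0,"rx":0,"ry":0,"rz":0,"grip":0.9},{"x":0,"y":0,"z":0,"rx":0,"ry":0,"rz":0,"grip":1},{"x":0,"y":0,"z":0,"rx":0,"ry":0,"rz":0,"grip":1},{"x":0,"y":0,"z":-15,"rx":0,"ry":0,"rz":0,"grip":1},{"x":0,"y":0,"z":-30,"rx":0,"ry":0,"rz":0,"grip":1},{"x":0,"y":0,"z":-35,"rx":0,"ry":0,"rz":0,"grip":1},{"x":0,"y":0,"z":-20,"rx":0,"ry":0,"rz":0,"grip":1},{"x":0,"y":0,"z":-5,"rx":0,"ry":0,"rz":0,"grip":1}]'
python3 - <<'E'
from h import *
d=delta([.517,.248,.16],np.radians(94.4));print(d[:2],d[2]["eef_pos"])
E
```

```text
time: 18.35
eef_pos: [0.4886, -0.2205, 0.1632]
tcp_rot: [-0.106, 0.994, -0.003, 0.003]
contact_force: [0.2, -1.1, 0.3]
opening: 1.005
finger_force: 0.0
(array([-126.2,  452.1,    1. ]), array([-0.35,  0.37,  7.73])) [ 0.48864787 -0.22046423  0.16319296]
```

```bash
python3 -m creep '[{"x":-3.5,"y":12.4,"z":0,"rx":0,"ry":0,"rz":0,"grip":1},{"x":-6,"y":21.2,"z":0,"rx":0,"ry":0,"rz":0,"grip":1},{"x":-8.5,"y":30,"z":0,"rx":0,"ry":0,"rz":0,"grip":1},{"x":-8.5,"y":30,"z":0,"rx":0,"ry":0,"rz":0,"grip":1},{"x":-8.5,"y":30,"z":0,"rx":0,"ry":0,"rz":0,"grip":1},{"x":-8.5,"y":30,"z":0,"rx":0,"ry":0,"rz":0,"grip":1},{"x":-8.5,"y":30,"z":0,"rx":0,"ry":0,"rz":0,"grip":1},{"x":-8.5,"y":30,"z":0,"rx":0,"ry":0,"rz":0,"grip":1},{"x":-8.5,"y":30,"z":0,"rx":0,"ry":0,"rz":0,"grip":1},{"x":-8.5,"y":30,"z":0,"rx":0,"ry":0,"rz":0,"grip":1}]'
python3 -m creep '[{"x":-8.5,"y":30,"z":0,"rx":0,"ry":0,"rz":0,"grip":1},{"x":-8.5,"y":30,"z":0,"rx":0,"ry":0,"rz":0,"grip":1},{"x":-8.5,"y":30,"z":0,"rx":0,"ry":0,"rz":0,"grip":1},{"x":-8.5,"y":30,"z":0,"rx":0,"ry":0,"rz":0,"grip":1},{"x":-7,"y":25,"z":0,"rx":0,"ry":0,"rz":0,"grip":1},{"x":-5.5,"y":19,"z":0,"rx":0,"ry":0,"rz":0,"grip":1},{"x":-3.5,"y":12.7,"z":0,"rx":0,"ry":0,"rz":0,"grip":1},{"x":0,"y":0,"z":0,"rx":0,"ry":0,"rz":3.9,"grip":1},{"x":0,"y":0,"z":0,"rx":0,"ry":0,"rz":3.8,"grip":1},{"x":0,"y":0,"z":0,"rx":0,"ry":0,"rz":0,"grip":1}]'
python3 - <<'E'
from h import *
d=delta([.517,.248,.031],np.radians(94.4));print(d[:2])
c=optics.read_camera("wrist");b=optics.read_camera("scene")["color"]
cv2.imwrite("pics/w7.png",np.hstack([cv2.resize(c["color"][60:360,180:380],(400,600)),cv2.resize(b[120:270,100:200],(400,600))]))
E
```

```text
time: 19.18
eef_pos: [0.5024, 0.0673, 0.1555]
tcp_rot: [-0.106, 0.994, 0.001, -0.002]
contact_force: [0.5, -0.2, -0.6]
opening: 0.998
finger_force: 0.0
time: 20.02
eef_pos: [0.5148, 0.2483, 0.1562]
tcp_rot: [-0.038, 0.999, -0.0, -0.002]
contact_force: [-0.1, -0.3, -0.4]
opening: 0.999
finger_force: 0.0
(array([ -2.6,  -0.4, 125.1]), array([-0.04, -0.21, -0.  ]))
```

View pics/w7.png

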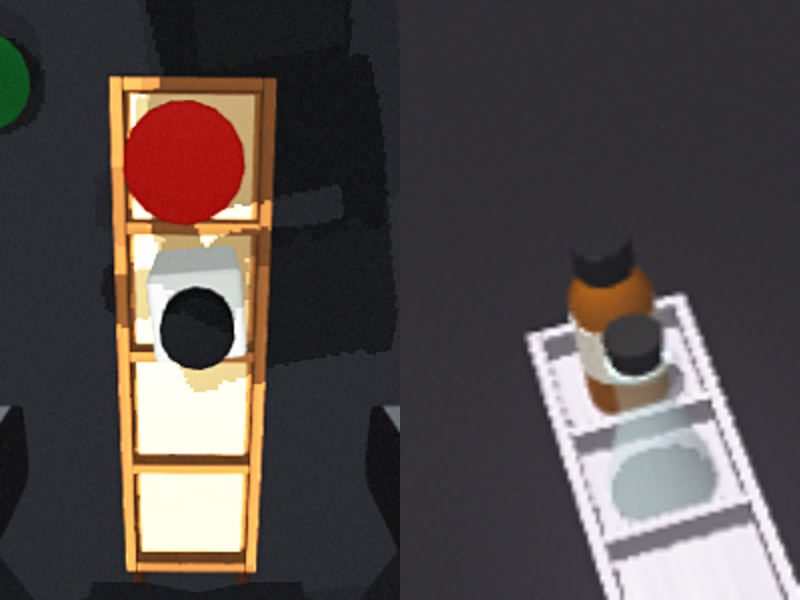

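The flask stands in its compartment, and the wrist view shows the square cap at (278.5,224) and the jar lid at (272.5,141). The square bottle is turned about 5.5° (heading increasing), so I'll match that.

Run:
```python
from h import *
c=optics.read_camera("wrist")
print(plane(c,[(278.5,223.5)],.086),plane(c,[(272.5,141)],.078))
d=delta([.518,.2485,.031],np.radians(94.4));print(d[:2])
```

```text
[[0.51517128 0.24885311 0.086     ]] [[0.45386494 0.23955214 0.078     ]]
(array([ -2.7,   0.5, 126.2]), array([-0.02, -0.12,  0.09]))
```

```bash
python3 -m creep '[{"x":-0.7,"y":0.4,"z":10,"rx":0,"ry":0,"rz":0,"grip":1},{"x":0,"y":0,"z":20,"rx":0,"ry":0,"rz":-5.5,"grip":1},{"x":0,"y":0,"z":30,"rx":0,"ry":0,"rz":0,"grip":1},{"x":0,"y":0,"z":26,"rx":0,"ry":0,"rz":0,"grip":1},{"x":0,"y":0,"z":20,"rx":0,"ry":0,"rz":0,"grip":1},{"x":0,"y":0,"z":12,"rx":0,"ry":0,"rz":0,"grip":0.9},{"x":0,"y":0,"z":6,"rx":0,"ry":0,"rz":0,"grip":0.8},{"x":0,"y":0,"z":2,"rx":0,"ry":0,"rz":0,"grip":0.7},{"x":0,"y":0,"z":0,"rx":0,"ry":0,"rz":0,"grip":0.65},{"x":0,"y":0,"z":0,"rx":0,"ry":0,"rz":0,"grip":0.6}]'
python3 -m creep '[{"x":0,"y":0,"z":0,"rx":0,"ry":0,"rz":0,"grip":0.55},{"x":0,"y":0,"z":0,"rx":0,"ry":0,"rz":0,"grip":0.5},{"x":0,"y":0,"z":0,"rx":0,"ry":0,"rz":0,"grip":0.45},{"x":0,"y":0,"z":0,"rx":0,"ry":0,"rz":0,"grip":0.4},{"x":0,"y":0,"z":0,"rx":0,"ry":0,"rz":0,"grip":0.3},{"x":0,"y":0,"z":0,"rx":0,"ry":0,"rz":0,"grip":0.2},{"x":0,"y":0,"z":0,"rx":0,"ry":0,"rz":0,"grip":0.2},{"x":0,"y":0,"z":0,"rx":0,"ry":0,"rz":0,"grip":0.2},{"x":0,"y":0,"z":0,"rx":0,"ry":0,"rz":0,"grip":0.2},{"x":0,"y":0,"z":0,"rx":0,"ry":0,"rz":0,"grip":0.2}]' 40
python3 -m creep '[{"x":0,"y":0,"z":-4,"rx":0,"ry":0,"rz":0,"grip":0.2},{"x":0,"y":0,"z":-8,"rx":0,"ry":0,"rz":0,"grip":0.2},{"x":0,"y":0,"z":-16,"rx":0,"ry":0,"rz":0,"grip":0.2},{"x":0,"y":0,"z":-24,"rx":0,"ry":0,"rz":0,"grip":0.2},{"x":0,"y":0,"z":-28,"rx":0,"ry":0,"rz":0,"grip":0.2},{"x":0,"y":0,"z":-20,"rx":0,"ry":0,"rz":0,"grip":0.2},{"x":0,"y":0,"z":-12,"rx":0,"ry":0,"rz":-1.2,"grip":0.2},{"x":0,"y":0,"z":-5,"rx":0,"ry":0,"rz":-1,"grip":0.2},{"x":0,"y":0,"z":0,"rx":0,"ry":0,"rz":0,"grip":0.2},{"x":0,"y":0,"z":0,"rx":0,"ry":0,"rz":0,"grip":0.2}]'
python3 - <<'E'
from h import *
print(delta([.5513,-.2051,.148],np.radians(102.1))[:2])
E
```

```text
time: 21.0
eef_pos: [0.5181, 0.2488, 0.0336]
tcp_rot: [-0.087, 0.996, 0.0, 0.001]
contact_force: [0.6, 0.2, 0.2]
opening: 0.6
finger_force: 0.0
time: 21.83
eef_pos: [0.5181, 0.2489, 0.0337]
tcp_rot: [-0.087, 0.996, 0.0, 0.001]
contact_force: [-0.2, 0.5, 5.3]
opening: 0.465
finger_force: 41.5
time: 22.67
eef_pos: [0.5161, 0.2483, 0.148]
tcp_rot: [-0.106, 0.994, -0.0, -0.001]
contact_force: [-0.1, 0.1, -2.5]
opening: 0.46
finger_force: 40.8
(array([ 6.090e+01, -4.507e+02,  2.000e-01]), array([-0.01, -0.13,  0.03]))
```

```bash
python3 -m creep '[{"x":1.5,"y":-11,"z":0,"rx":0,"ry":0,"rz":0,"grip":0.2},{"x":2.7,"y":-20,"z":0,"rx":0,"ry":0,"rz":0,"grip":0.2},{"x":4,"y":-29.6,"z":0,"rx":0,"ry":0,"rz":0,"grip":0.2},{"x":4,"y":-29.6,"z":0,"rx":0,"ry":0,"rz":0,"grip":0.2},{"x":4,"y":-29.6,"z":0,"rx":0,"ry":0,"rz":0,"grip":0.2},{"x":4,"y":-29.6,"z":0,"rx":0,"ry":0,"rz":0,"grip":0.2},{"x":4,"y":-29.6,"z":0,"rx":0,"ry":0,"rz":0,"grip":0.2},{"x":4,"y":-29.6,"z":0,"rx":0,"ry":0,"rz":0,"grip":0.2},{"x":4,"y":-29.6,"z":0,"rx":0,"ry":0,"rz":0,"grip":0.2},{"x":4,"y":-29.6,"z":0,"rx":0,"ry":0,"rz":0,"grip":0.2}]'
python3 -m creep '[{"x":4,"y":-29.6,"z":0,"rx":0,"ry":0,"rz":0,"grip":0.2},{"x":4,"y":-29.6,"z":0,"rx":0,"ry":0,"rz":0,"grip":0.2},{"x":4,"y":-29.6,"z":0,"rx":0,"ry":0,"rz":0,"grip":0.2},{"x":4,"y":-29.6,"z":0,"rx":0,"ry":0,"rz":0,"grip":0.2},{"x":3.6,"y":-27,"z":0,"rx":0,"ry":0,"rz":0,"grip":0.2},{"x":2.8,"y":-21,"z":0,"rx":0,"ry":0,"rz":0,"grip":0.2},{"x":2.3,"y":-16.5,"z":0,"rx":0,"ry":0,"rz":0,"grip":0.2},{"x":0,"y":0,"z":0,"rx":0,"ry":0,"rz":0,"grip":0.2},{"x":0,"y":0,"z":0,"rx":0,"ry":0,"rz":0,"grip":0.2},{"x":0,"y":0,"z":0,"rx":0,"ry":0,"rz":0,"grip":0.2}]'
python3 - <<'E'
from h import *
print(delta([.5513,-.2051,.030],np.radians(102.1))[:2])
E
```

```text
time: 23.5
eef_pos: [0.5365, -0.0228, 0.1475]
tcp_rot: [-0.105, 0.994, 0.0, -0.002]
contact_force: [0.6, 0.0, -2.1]
opening: 0.463
finger_force: 40.8
time: 24.33
eef_pos: [0.5515, -0.2042, 0.1484]
tcp_rot: [-0.106, 0.994, 0.001, -0.001]
contact_force: [0.7, -0.6, -2.1]
opening: 0.462
finger_force: 40.8
(array([  0.2,  -1.1, 118.4]), array([ 0.1 , -0.08,  0.03]))
```

```bash
python3 -m creep '[{"x":0,"y":-0.7,"z":12,"rx":0,"ry":0,"rz":0,"grip":0.2},{"x":0,"y":0,"z":24,"rx":0,"ry":0,"rz":0,"grip":0.2},{"x":0,"y":0,"z":28,"rx":0,"ry":0,"rz":0,"grip":0.2},{"x":0,"y":0,"z":24,"rx":0,"ry":0,"rz":0,"grip":0.2},{"x":0,"y":0,"z":14,"rx":0,"ry":0,"rz":0,"grip":0.2},{"x":0,"y":0,"z":8,"rx":0,"ry":0,"rz":0,"grip":0.2},{"x":0,"y":0,"z":4,"rx":0,"ry":0,"rz":0,"grip":0.2},{"x":0,"y":0,"z":1,"rx":0,"ry":0,"rz":0,"grip":0.2},{"x":0,"y":0,"z":0,"rx":0,"ry":0,"rz":0,"grip":0.2},{"x":0,"y":0,"z":0,"rx":0,"ry":0,"rz":0,"grip":0.2}]'
python3 -m creep '[{"x":0,"y":0,"z":1,"rx":0,"ry":0,"rz":0,"grip":0.2},{"x":0,"y":0,"z":1,"rx":0,"ry":0,"rz":0,"grip":0.2},{"x":0,"y":0,"z":0.5,"rx":0,"ry":0,"rz":0,"grip":0.2},{"x":0,"y":0,"z":0,"rx":0,"ry":0,"rz":0,"grip":0.2},{"x":0,"y":0,"z":0,"rx":0,"ry":0,"rz":0,"grip":0.2},{"x":0,"y":0,"z":0,"rx":0,"ry":0,"rz":0,"grip":0.2},{"x":0,"y":0,"z":0,"rx":0,"ry":0,"rz":0,"grip":0.2},{"x":0,"y":0,"z":0,"rx":0,"ry":0,"rz":0,"grip":0.2},{"x":0,"y":0,"z":0,"rx":0,"ry":0,"rz":0,"grip":0.2},{"x":0,"y":0,"z":0,"rx":0,"ry":0,"rz":0,"grip":0.2}]'
```

```text
time: 25.17
eef_pos: [0.5535, -0.2061, 0.0359]
tcp_rot: [-0.106, 0.994, -0.001, 0.001]
contact_force: [0.2, -1.1, -0.0]
opening: 0.463
finger_force: 40.8
time: 26.0
eef_pos: [0.5523, -0.2055, 0.0318]
tcp_rot: [-0.106, 0.994, 0.0, -0.0]
contact_force: [-0.4, -0.8, -1.0]
opening: 0.458
finger_force: 40.8
```

```bash
python3 -m creep '[{"x":0,"y":0,"z":1,"rx":0,"ry":0,"rz":0,"grip":0.2},{"x":0,"y":0,"z":1,"rx":0,"ry":0,"rz":0,"grip":0.2},{"x":0,"y":0,"z":0.8,"rx":0,"ry":0,"rz":0,"grip":0.2},{"x":0,"y":0,"z":0,"rx":0,"ry":0,"rz":0,"grip":0.2},{"x":0,"y":0,"z":0,"rx":0,"ry":0,"rz":0,"grip":0.2},{"x":0,"y":0,"z":0,"rx":0,"ry":0,"rz":0,"grip":0.2},{"x":0,"y":0,"z":0,"rx":0,"ry":0,"rz":0,"grip":0.2},{"x":0,"y":0,"z":0,"rx":0,"ry":0,"rz":0,"grip":0.2},{"x":0,"y":0,"z":0,"rx":0,"ry":0,"rz":0,"grip":0.2},{"x":0,"y":0,"z":0,"rx":0,"ry":0,"rz":0,"grip":0.2}]'
```

```text
time: 26.83
eef_pos: [0.5524, -0.2056, 0.0298]
tcp_rot: [-0.106, 0.994, -0.0, -0.0]
contact_force: [-2.7, 0.9, 5.9]
opening: 0.462
finger_force: 41.5
```

```bash
python3 -m creep '[{"x":0,"y":0,"z":0,"rx":0,"ry":0,"rz":0,"grip":0.55},{"x":0,"y":0,"z":0,"rx":0,"ry":0,"rz":0,"grip":0.7},{"x":0,"y":0,"z":0,"rx":0,"ry":0,"rz":0,"grip":1},{"x":0,"y":0,"z":0,"rx":0,"ry":0,"rz":0,"grip":1},{"x":0,"y":0,"z":0,"rx":0,"ry":0,"rz":0,"grip":1},{"x":0,"y":0,"z":-15,"rx":0,"ry":0,"rz":0,"grip":1},{"x":0,"y":0,"z":-30,"rx":0,"ry":0,"rz":0,"grip":1},{"x":0,"y":0,"z":-35,"rx":0,"ry":0,"rz":0,"grip":1},{"x":0,"y":0,"z":-35,"rx":0,"ry":0,"rz":0,"grip":1},{"x":0,"y":0,"z":-12,"rx":0,"ry":0,"rz":0,"grip":1}]'
python3 - <<'E'
from h import *
d=delta([.4535,.2395,.16],np.radians(94.4));print(d[:2],d[2]["eef_pos"])
E
```

```text
time: 27.67
eef_pos: [0.555, -0.2071, 0.1622]
tcp_rot: [-0.106, 0.994, -0.003, 0.004]
contact_force: [0.7, 0.4, 1.7]
opening: 0.999
finger_force: 0.0
(array([  5.4, 457.9,  -0.8]), array([-0.35,  0.44,  7.73])) [ 0.55503174 -0.20705586  0.16222199]
```

```bash
python3 -m creep '[{"x":0,"y":11,"z":0,"rx":0,"ry":0,"rz":0,"grip":1},{"x":0,"y":20,"z":0,"rx":0,"ry":0,"rz":0,"grip":1},{"x":0,"y":30,"z":0,"rx":0,"ry":0,"rz":0,"grip":1},{"x":0,"y":30,"z":0,"rx":0,"ry":0,"rz":0,"grip":1},{"x":0,"y":30,"z":0,"rx":0,"ry":0,"rz":0,"grip":1},{"x":0,"y":30,"z":0,"rx":0,"ry":0,"rz":0,"grip":1},{"x":0,"y":30,"z":0,"rx":0,"ry":0,"rz":0,"grip":1},{"x":0,"y":30,"z":0,"rx":0,"ry":0,"rz":0,"grip":1},{"x":0,"y":30,"z":0,"rx":0,"ry":0,"rz":0,"grip":1},{"x":0,"y":30,"z":0,"rx":0,"ry":0,"rz":0,"grip":1}]'
python3 -m creep '[{"x":3.4,"y":30,"z":0,"rx":0,"ry":0,"rz":0,"grip":1},{"x":0,"y":30,"z":0,"rx":0,"ry":0,"rz":0,"grip":1},{"x":0,"y":30,"z":0,"rx":0,"ry":0,"rz":0,"grip":1},{"x":0,"y":30,"z":0,"rx":0,"ry":0,"rz":0,"grip":1},{"x":0,"y":27,"z":0,"rx":0,"ry":0,"rz":0,"grip":1},{"x":0,"y":22,"z":0,"rx":0,"ry":0,"rz":0,"grip":1},{"x":0,"y":16,"z":0,"rx":0,"ry":0,"rz":0,"grip":1},{"x":0,"y":0,"z":0,"rx":0,"ry":0,"rz":3.9,"grip":1},{"x":0,"y":0,"z":0,"rx":0,"ry":0,"rz":3.8,"grip":1},{"x":0,"y":0,"z":0,"rx":0,"ry":0,"rz":0,"grip":1}]'
python3 - <<'E'
from h import *
c=optics.read_camera("wrist")
hsv=cv2.cvtColor(c["color"],cv2.COLOR_BGR2HSV);hsv[...,0]+=0
red=cv2.inRange(hsv,(0,170,60),(5,255,255))|cv2.inRange(hsv,(174,170,60),(180,255,255))
for k in cv2.findContours(red,0,1)[0]:
    if cv2.contourArea(k)>200: q,r=cv2.minEnclosingCircle(k);print(q,r,cv2.boundingRect(k),plane(c,[q],.078).round(4))
d=delta([.4535,.2395,.029],np.radians(94.4));print(d[:2])
b=optics.read_camera("top")["color"]
cv2.imwrite("pics/w8.png",np.hstack([cv2.resize(c["color"][60:360,180:380],(400,600)),cv2.resize(b[120:270,340:440],(400,600))]))
E
```

```text
time: 28.5
eef_pos: [0.4929, 0.0614, 0.1533]
tcp_rot: [-0.106, 0.994, 0.001, -0.002]
contact_force: [0.5, 0.1, -0.8]
opening: 1.002
finger_force: 0.0
time: 29.33
eef_pos: [0.451, 0.2399, 0.1533]
tcp_rot: [-0.039, 0.999, -0.0, -0.002]
contact_force: [-0.4, -0.2, -0.2]
opening: 0.999
finger_force: 0.0
(276.21002197265625, 221.69515991210938) 29.359560012817383 (248, 193, 57, 59) [[0.4508 0.239  0.078 ]]
(223.5, 42.68390655517578) 56.16205978393555 (174, 0, 103, 97) [[0.3259 0.1936 0.078 ]]
(array([ -2.7,  -0.3, 124.6]), array([-0.04, -0.23,  0.15]))
```

View pics/w8.png

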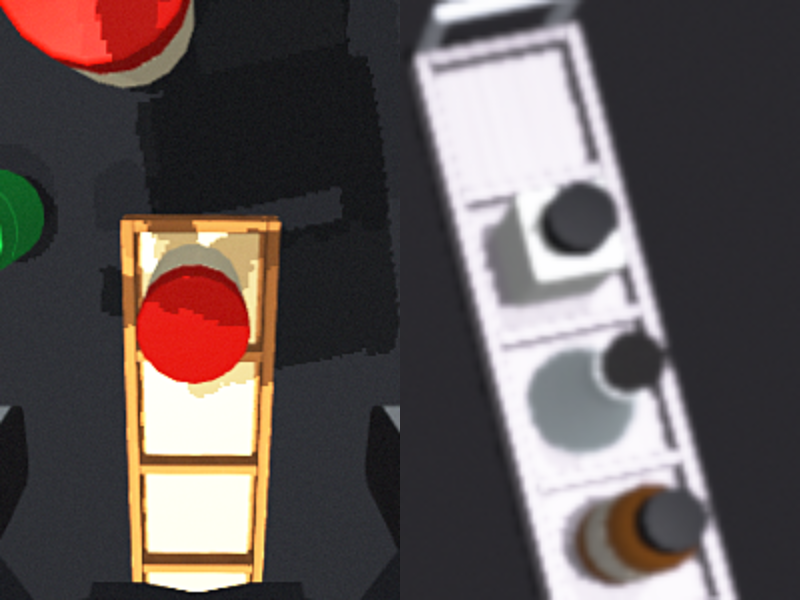

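Run:
```python
from h import *
c=optics.read_camera("wrist");print(plane(c,[(202,167),(194,192)],.065))
c=optics.read_camera("top");m=cv2.inRange(cv2.cvtColor(c["color"],cv2.COLOR_BGR2HSV),(50,150,60),(75,255,255))
k=max(cv2.findContours(m,0,1)[0],key=cv2.contourArea);q,r=cv2.minEnclosingCircle(k);print(q,r,plane(c,[q],.06))
print(delta([.452,.2392,.030],np.radians(94.4))[:2])
```

```text
[[0.41511665 0.17635832 0.065     ]
 [0.43606664 0.16994385 0.065     ]]
(177.0, 252.5) 17.86766815185547 [[0.42130373 0.13365956 0.06      ]]
(array([ 2.000e-01, -1.000e-01,  1.249e+02]), array([-0.02, -0.11,  0.08]))
```

```bash
python3 -m creep '[{"x":0,"y":0,"z":8,"rx":0,"ry":0,"rz":0,"grip":0.85},{"x":0,"y":0,"z":20,"rx":0,"ry":0,"rz":0,"grip":0.85},{"x":0,"y":0,"z":30,"rx":0,"ry":0,"rz":0,"grip":0.85},{"x":0,"y":0,"z":26,"rx":0,"ry":0,"rz":0,"grip":0.85},{"x":0,"y":0,"z":20,"rx":0,"ry":0,"rz":0,"grip":0.85},{"x":0,"y":0,"z":12,"rx":0,"ry":0,"rz":0,"grip":0.85},{"x":0,"y":0,"z":6,"rx":0,"ry":0,"rz":0,"grip":0.8},{"x":0,"y":0,"z":2,"rx":0,"ry":0,"rz":0,"grip":0.75},{"x":0,"y":0,"z":0,"rx":0,"ry":0,"rz":0,"grip":0.7},{"x":0,"y":0,"z":0,"rx":0,"ry":0,"rz":0,"grip":0.65}]'
python3 -m creep '[{"x":0,"y":0,"z":0,"rx":0,"ry":0,"rz":0,"grip":0.6},{"x":0,"y":0,"z":0,"rx":0,"ry":0,"rz":0,"grip":0.55},{"x":0,"y":0,"z":0,"rx":0,"ry":0,"rz":0,"grip":0.5},{"x":0,"y":0,"z":0,"rx":0,"ry":0,"rz":0,"grip":0.4},{"x":0,"y":0,"z":0,"rx":0,"ry":0,"rz":0,"grip":0.3},{"x":0,"y":0,"z":0,"rx":0,"ry":0,"rz":0,"grip":0.3},{"x":0,"y":0,"z":0,"rx":0,"ry":0,"rz":0,"grip":0.3},{"x":0,"y":0,"z":0,"rx":0,"ry":0,"rz":0,"grip":0.3},{"x":0,"y":0,"z":0,"rx":0,"ry":0,"rz":0,"grip":0.3},{"x":0,"y":0,"z":0,"rx":0,"ry":0,"rz":0,"grip":0.3}]' 40
python3 -m creep '[{"x":0,"y":0,"z":-4,"rx":0,"ry":0,"rz":0,"grip":0.3},{"x":0,"y":0,"z":-8,"rx":0,"ry":0,"rz":0,"grip":0.3},{"x":0,"y":0,"z":-16,"rx":0,"ry":0,"rz":0,"grip":0.3},{"x":0,"y":0,"z":-24,"rx":0,"ry":0,"rz":0,"grip":0.3},{"x":0,"y":0,"z":-28,"rx":0,"ry":0,"rz":0,"grip":0.3},{"x":0,"y":0,"z":-20,"rx":0,"ry":0,"rz":0,"grip":0.3},{"x":0,"y":0,"z":-12,"rx":0,"ry":0,"rz":-3.7,"grip":0.3},{"x":0,"y":0,"z":-5,"rx":0,"ry":0,"rz":-4,"grip":0.3},{"x":0,"y":0,"z":0,"rx":0,"ry":0,"rz":0,"grip":0.3},{"x":0,"y":0,"z":0,"rx":0,"ry":0,"rz":0,"grip":0.3}]'
python3 - <<'E'
from h import *
print(delta([.6158,-.1912,.148],np.radians(102.1))[:2])
E
```

```text
time: 30.37
eef_pos: [0.4543, 0.2399, 0.0332]
tcp_rot: [-0.039, 0.999, 0.0, 0.001]
contact_force: [0.8, -0.9, -0.4]
opening: 0.65
finger_force: 0.0
time: 31.2
eef_pos: [0.4544, 0.2398, 0.0334]
tcp_rot: [-0.039, 0.999, 0.0, 0.001]
contact_force: [-0.8, -0.9, 5.8]
opening: 0.53
finger_force: 41.1
time: 32.03
eef_pos: [0.4528, 0.2395, 0.1491]
tcp_rot: [-0.105, 0.994, 0.0, -0.0]
contact_force: [-0.2, 0.2, -1.1]
opening: 0.527
finger_force: 41.0
(array([ -69.6, -455.2,    1. ]), array([ 0.  , -0.  , -0.07]))
```

```bash
python3 -m creep '[{"x":-1.7,"y":-11,"z":0,"rx":0,"ry":0,"rz":0,"grip":0.3},{"x":-3,"y":-20,"z":0,"rx":0,"ry":0,"rz":0,"grip":0.3},{"x":-4.6,"y":-30,"z":0,"rx":0,"ry":0,"rz":0,"grip":0.3},{"x":-4.6,"y":-30,"z":0,"rx":0,"ry":0,"rz":0,"grip":0.3},{"x":-4.6,"y":-30,"z":0,"rx":0,"ry":0,"rz":0,"grip":0.3},{"x":-4.6,"y":-30,"z":0,"rx":0,"ry":0,"rz":0,"grip":0.3},{"x":-4.6,"y":-30,"z":0,"rx":0,"ry":0,"rz":0,"grip":0.3},{"x":-4.6,"y":-30,"z":0,"rx":0,"ry":0,"rz":0,"grip":0.3},{"x":-4.6,"y":-30,"z":0,"rx":0,"ry":0,"rz":0,"grip":0.3},{"x":-4.6,"y":-30,"z":0,"rx":0,"ry":0,"rz":0,"grip":0.3}]'
python3 -m creep '[{"x":-4.6,"y":-30,"z":0,"rx":0,"ry":0,"rz":0,"grip":0.3},{"x":-4.6,"y":-30,"z":0,"rx":0,"ry":0,"rz":0,"grip":0.3},{"x":-4.6,"y":-30,"z":0,"rx":0,"ry":0,"rz":0,"grip":0.3},{"x":-4.6,"y":-30,"z":0,"rx":0,"ry":0,"rz":0,"grip":0.3},{"x":-4.1,"y":-27,"z":0,"rx":0,"ry":0,"rz":0,"grip":0.3},{"x":-3.2,"y":-21,"z":0,"rx":0,"ry":0,"rz":0,"grip":0.3},{"x":-2.4,"y":-16.2,"z":0,"rx":0,"ry":0,"rz":0,"grip":0.3},{"x":0,"y":0,"z":0,"rx":0,"ry":0,"rz":0,"grip":0.3},{"x":0,"y":0,"z":0,"rx":0,"ry":0,"rz":0,"grip":0.3},{"x":0,"y":0,"z":0,"rx":0,"ry":0,"rz":0,"grip":0.3}]'
python3 - <<'E'
from h import *
print(delta([.6158,-.1912,.030],np.radians(102.1))[:2])
E
```

```text
time: 32.87
eef_pos: [0.5501, -0.0188, 0.1477]
tcp_rot: [-0.105, 0.994, 0.0, -0.001]
contact_force: [-0.0, -0.1, -1.2]
opening: 0.526
finger_force: 41.1
time: 33.7
eef_pos: [0.6159, -0.1904, 0.1478]
tcp_rot: [-0.105, 0.994, 0.001, -0.001]
contact_force: [0.9, -0.1, -0.6]
opening: 0.527
finger_force: 41.2
(array([  0. ,  -1. , 117.8]), array([ 0.11, -0.11, -0.01]))
```

```bash
python3 -m creep '[{"x":-0.5,"y":-0.7,"z":12,"rx":0,"ry":0,"rz":0,"grip":0.3},{"x":0,"y":0,"z":24,"rx":0,"ry":0,"rz":0,"grip":0.3},{"x":0,"y":0,"z":28,"rx":0,"ry":0,"rz":0,"grip":0.3},{"x":0,"y":0,"z":20,"rx":0,"ry":0,"rz":0,"grip":0.3},{"x":0,"y":0,"z":11,"rx":0,"ry":0,"rz":0,"grip":0.3},{"x":0,"y":0,"z":4,"rx":0,"ry":0,"rz":0,"grip":0.3},{"x":0,"y":0,"z":0,"rx":0,"ry":0,"rz":0,"grip":0.3},{"x":0,"y":0,"z":0,"rx":0,"ry":0,"rz":0,"grip":0.3},{"x":0,"y":0,"z":0,"rx":0,"ry":0,"rz":0,"grip":0.3},{"x":0,"y":0,"z":0,"rx":0,"ry":0,"rz":0,"grip":0.3}]'
python3 - <<'E'
from h import *
b=optics.read_camera("scene")["color"]
cv2.imwrite("pics/s9.png",cv2.resize(b[170:330,120:240],(450,600),interpolation=cv2.INTER_CUBIC))
E
```

```text
time: 34.53
eef_pos: [0.6187, -0.192, 0.052]
tcp_rot: [-0.106, 0.994, -0.001, 0.001]
contact_force: [0.3, -0.2, -1.0]
opening: 0.529
finger_force: 41.2
```

View pics/s9.png

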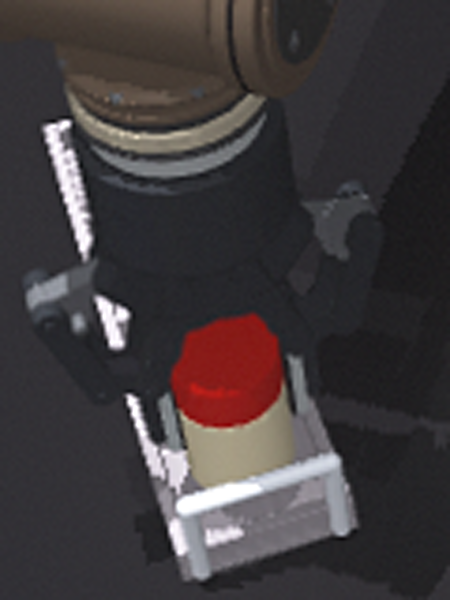

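The jar is over the hoop-end compartment: its base is at about crop (245,480), behind the hoop bar. Lowering.

```bash
python3 -m creep '[{"x":0.7,"y":0,"z":3,"rx":0,"ry":0,"rz":0,"grip":0.3},{"x":0,"y":0,"z":4,"rx":0,"ry":0,"rz":0,"grip":0.3},{"x":0,"y":0,"z":4,"rx":0,"ry":0,"rz":0,"grip":0.3},{"x":0,"y":0,"z":3,"rx":0,"ry":0,"rz":0,"grip":0.3},{"x":0,"y":0,"z":2,"rx":0,"ry":0,"rz":0,"grip":0.3},{"x":0,"y":0,"z":1.5,"rx":0,"ry":0,"rz":0,"grip":0.3},{"x":0,"y":0,"z":1,"rx":0,"ry":0,"rz":0,"grip":0.3},{"x":0,"y":0,"z":0,"rx":0,"ry":0,"rz":0,"grip":0.3},{"x":0,"y":0,"z":0,"rx":0,"ry":0,"rz":0,"grip":0.3},{"x":0,"y":0,"z":0,"rx":0,"ry":0,"rz":0,"grip":0.3}]'
```

```text
time: 35.42
eef_pos: [0.617, -0.1917, 0.0317]
tcp_rot: [-0.106, 0.994, -0.0, 0.0]
contact_force: [0.0, 0.6, -1.4]
opening: 0.529
finger_force: 41.2
```

```bash
python3 -m creep '[{"x":0,"y":0,"z":1,"rx":0,"ry":0,"rz":0,"grip":0.3},{"x":0,"y":0,"z":1,"rx":0,"ry":0,"rz":0,"grip":0.3},{"x":0,"y":0,"z":1,"rx":0,"ry":0,"rz":0,"grip":0.3},{"x":0,"y":0,"z":0,"rx":0,"ry":0,"rz":0,"grip":0.3},{"x":0,"y":0,"z":0,"rx":0,"ry":0,"rz":0,"grip":0.3},{"x":0,"y":0,"z":0,"rx":0,"ry":0,"rz":0,"grip":0.3},{"x":0,"y":0,"z":0,"rx":0,"ry":0,"rz":0,"grip":0.3},{"x":0,"y":0,"z":0,"rx":0,"ry":0,"rz":0,"grip":0.3},{"x":0,"y":0,"z":0,"rx":0,"ry":0,"rz":0,"grip":0.3},{"x":0,"y":0,"z":0,"rx":0,"ry":0,"rz":0,"grip":0.3}]'
```

```text
time: 36.25
eef_pos: [0.617, -0.1917, 0.0295]
tcp_rot: [-0.106, 0.994, -0.0, 0.0]
contact_force: [-2.6, 1.2, 4.9]
opening: 0.532
finger_force: 41.5
```

```bash
python3 -m creep '[{"x":0,"y":0,"z":0,"rx":0,"ry":0,"rz":0,"grip":0.6},{"x":0,"y":0,"z":0,"rx":0,"ry":0,"rz":0,"grip":0.8},{"x":0,"y":0,"z":0,"rx":0,"ry":0,"rz":0,"grip":1},{"x":0,"y":0,"z":0,"rx":0,"ry":0,"rz":0,"grip":1},{"x":0,"y":0,"z":0,"rx":0,"ry":0,"rz":0,"grip":1},{"x":0,"y":0,"z":-15,"rx":0,"ry":0,"rz":0,"grip":1},{"x":0,"y":0,"z":-30,"rx":0,"ry":0,"rz":0,"grip":1},{"x":0,"y":0,"z":-35,"rx":0,"ry":0,"rz":0,"grip":1},{"x":0,"y":0,"z":-35,"rx":0,"ry":0,"rz":0,"grip":1},{"x":0,"y":0,"z":-20,"rx":0,"ry":0,"rz":0,"grip":1}]'
python3 -m creep '[{"x":0,"y":20,"z":-10,"rx":0,"ry":0,"rz":0,"grip":1},{"x":0,"y":30,"z":0,"rx":0,"ry":0,"rz":0,"grip":1},{"x":0,"y":30,"z":0,"rx":0,"ry":0,"rz":0,"grip":1},{"x":0,"y":30,"z":0,"rx":0,"ry":0,"rz":0,"grip":1},{"x":0,"y":30,"z":0,"rx":0,"ry":0,"rz":0,"grip":1},{"x":0,"y":30,"z":0,"rx":0,"ry":0,"rz":0,"grip":1},{"x":0,"y":20,"z":0,"rx":0,"ry":0,"rz":0,"grip":1},{"x":0,"y":0,"z":0,"rx":0,"ry":0,"rz":0,"grip":1},{"x":0,"y":0,"z":0,"rx":0,"ry":0,"rz":0,"grip":1},{"x":0,"y":0,"z":0,"rx":0,"ry":0,"rz":0,"grip":1}]'
python3 - <<'E'
from h import *
b=optics.read_camera("scene")["color"];t=optics.read_camera("top")["color"]
cv2.imwrite("pics/end.png",np.hstack([cv2.resize(b[130:330,110:240],(390,600)),cv2.resize(t[105:290,335:455],(390,600))]))
E
```

```text
time: 37.08
eef_pos: [0.6187, -0.1924, 0.1698]
tcp_rot: [-0.106, 0.994, -0.002, 0.003]
contact_force: [0.2, -0.4, 0.4]
opening: 0.996
finger_force: 0.0
time: 37.92
eef_pos: [0.5774, -0.0064, 0.1745]
tcp_rot: [-0.106, 0.994, -0.0, 0.001]
contact_force: [-1.7, -0.7, 0.9]
opening: 1.002
finger_force: 0.0
```

View pics/end.png

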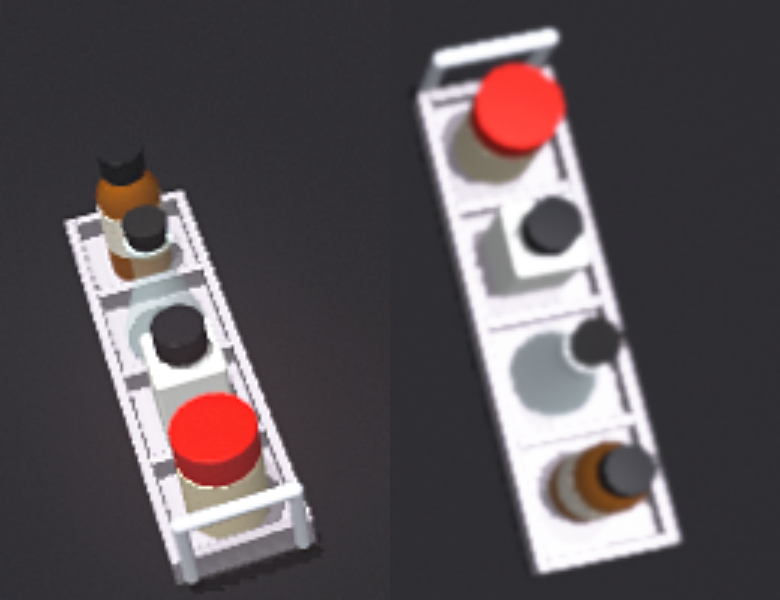

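All four stand upright, one per compartment and in reverse order: jar (520,110) by the hoop, then square (545,225), flask (555,370) and tall bottle (610,480). The arm is clear, so I'm handing in.

```bash
python3 -c "
from plant import sign_off
print(sign_off())"
```

```text
the job is handed in; nothing more can be done
None
```

All four containers stand upright and released in the steel rack in reverse order (jar next to the hoop, then square bottle, flask, and tall bottle at the plain end); the job was handed in at about 38 s, and no verdict was returned.

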